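# Inspection clear-down at the pottery table

### The arm

A 6-joint arm with a two-finger parallel gripper is mounted at the origin on the work surface. World frame = base frame: x ahead of the robot, y to its left, z up, the work surface at z = 0. Lengths are in m, angles in rad, forces in N, time in s.
With the tool pointing down it reaches from about 0.35 to 0.975 m from the base axis. Payload 4.9 kg.
Tool frame: the origin (TCP) lies at the very end of the fingers, on their centre line; the grasp point (between the pads) lies 19 mm behind it (ctrl.tcp_to_grasp is the z of the grasp point in the tool frame, in m); z points along the fingers, y is the line along which they close (so a half turn about z gives the same grasp; the last joint's range is limited). The gripper opens to 85 mm and grips with 20 to 120 N. Pads are 22 mm wide; open, the fingers measure 114 mm over their backs; the gripper's body (76 mm by 85 mm) begins 54 mm behind the grasp point. The pads swing forward as they close: fully open they stand 13 mm farther back than shut.
Start: joints at [-1.224, 0.053, 1.613, -0, 1.476, -0.119], TCP at [0.281, -0.558, 0.231] pointing down, gripper open.
Joint ranges: [-3.01, 3.01], [-1.01, 2.22], [0.06, 2.58], [-1.02, 4.17], [0.09, 2.62], [-3.14, 3.14]. Speed limits (rad/s): [2.57, 2.57, 3.14, 3.14, 3.14, 3.14].

### API

Orientations are given as a rotation vector (axis times angle).
In Python, from station import ctrl, eyes, job, nets gives the robot as it stands. The module is installed in compiled form; this text tells all that it offers.
- The arm moves only by the tool jog_arm, never from a script. Its argument "commands" is one flat list of numbers, 7 for each row, row after row: the shift along the tool's x, y, z each as a share of 0.06 m, from -1 to 1, then the turn, a rotation vector about the tool's x, y, z each as a share of 0.1 rad, from -1 to 1, then the finger opening in mm, from 0 to 85.4. In form: [x, y, z, ax, ay, az, grip, x, y, z, ax, ay, az, grip, ...]. A call has 1 to 20 rows; each row shifts and turns the commanded pose from where the row before left it, along the tool's axes as they then stand; what a row does not reach is not made up. A row lasts 1/8 s, in which the tool goes at most 62.5 mm and 10.7 degrees, less where a joint would pass 70% of its speed; a pose out of reach is approached as far as the arm can. A call with a number of a shift or a turn outside -1 to 1 is refused whole. A call with a gripper value outside its range is refused whole. The fingers move at their own pace and stop on an object; "newtons" is the grip in N (left out, the last holds). Time passes only in rows, so rows that do not move let the fingers close. It gives the time, the measured TCP pose, the force, the opening and the grip force at its end, in the units of the state.
- ctrl.get_obs(): the state, without advancing time (a new reading comes with each control period).
- eyes.get_image(name): name is "side" or "top" or "wrist"; returns a dict with "image" (400x640x3 uint8, red, green, blue), "z_map" (400x640 float32, m along the optical axis (not along the pixel's ray), 0 where there is no reading), "K" (3x3 intrinsics, pixels), "cam_to_world" (4x4, takes a point from camera to world coordinates). Camera axes: x right, y up, looking along -z (the intrinsics and any distortion apply to the point x, -y, -z); pixel columns grow to the right and rows downward; lengths in m; the calibration is good to about 2 mm. A picture is of the moment at which its call begins.
- job.finish_job(): hands the job in; it is judged then, once.
Trained networks look in the newest picture that a camera, given by its name, has taken for a name from the list of things; names that differ only in an ending like _2 or _b are one class to them, and where a whole thing is asked for, a point or a joint stands for the part that bears it (a point fixed in the world has none). Each returns a list of dicts, best first, with "p" (0 to 1); they miss things now and then, are a little off and sometimes report something else, mostly with a low value. They report only what shows in the picture. A call takes as long as a camera call.
- nets.silhouettes(camera, name): "mask" (400x640 bool, what is visible of it) and "bbox" ([left, top, right, bottom] in pixels, round what is visible of it).
The state is a dict: "t": time; "q": joint angles; "dq": joint speeds; "effort": joint torques, N m; "tool_pos": TCP position; "tool_rot": TCP orientation; "contact_force": force on the tool from outside, world axes, zero at the start; "wrist_torque": the same for the moment, N m; "opening": finger opening in m; "grip_force": force on a finger pad.
Only numpy, scipy, OpenCV 4.12 (cv2) and the standard library are available. Lean on these libraries where they do the work, as an engineer would, in place of code of your own. Each camera call takes 0.05 s, during which the arm holds its last target. There are 200 camera calls.

### The job

Clear the test-tile stand after inspection: hang the ear defenders that stand in front of it over the crossbar of the T-shaped rail, a cup on either side, and lift every white tile up and off its hook and stand it on its foot in a nest, one tile to a nest: tiles with round blue tags in the tray with the round blue mark, tiles with square orange tags in the tray with the square orange mark. Three to five tiles are hanging; leave the bowls, cup, jar and spray bottle where they are.

Things in the scene. Friction and masses are not known exactly. Their poses are not given: they have to be found in the camera images.
- tile_1: ROUND BLUE-tagged white inverted-T test tile, 120 g. Origin: centre of foot's underside, z up, x = thickness. Foot 40 (x) x 48 (y) x 12. Plate 9 thick: stem 34 wide (y), z 12-66; head 46 wide, z 66-90. Window along x: 16 wide, z 54-80; hung by its top edge on a hook. Grip stem (or head) by its narrow edges, closing along y, beside the hook. May be absent. 24 mm tags on both stem faces
- tile_2: ROUND BLUE-tagged white inverted-T test tile, 120 g. Origin: centre of foot's underside, z up, x = thickness. Foot 40 (x) x 48 (y) x 12. Plate 9 thick: stem 34 wide (y), z 12-66; head 46 wide, z 66-90. Window along x: 16 wide, z 54-80; hung by its top edge on a hook. Grip stem (or head) by its narrow edges, closing along y, beside the hook. May be absent. 24 mm tags on both stem faces
- tile_3: ROUND BLUE-tagged white inverted-T test tile, 120 g. Origin: centre of foot's underside, z up, x = thickness. Foot 40 (x) x 48 (y) x 12. Plate 9 thick: stem 34 wide (y), z 12-66; head 46 wide, z 66-90. Window along x: 16 wide, z 54-80; hung by its top edge on a hook. Grip stem (or head) by its narrow edges, closing along y, beside the hook. May be absent. 24 mm tags on both stem faces
- tile_4: SQUARE ORANGE-tagged white inverted-T test tile, 120 g. Origin: centre of foot's underside, z up, x = thickness. Foot 40 (x) x 48 (y) x 12. Plate 9 thick: stem 34 wide (y), z 12-66; head 46 wide, z 66-90. Window along x: 16 wide, z 54-80; hung by its top edge on a hook. Grip stem (or head) by its narrow edges, closing along y, beside the hook. May be absent. 24 mm tags on both stem faces
- tile_5: SQUARE ORANGE-tagged white inverted-T test tile, 120 g. Origin: centre of foot's underside, z up, x = thickness. Foot 40 (x) x 48 (y) x 12. Plate 9 thick: stem 34 wide (y), z 12-66; head 46 wide, z 66-90. Window along x: 16 wide, z 54-80; hung by its top edge on a hook. Grip stem (or head) by its narrow edges, closing along y, beside the hook. May be absent. 24 mm tags on both stem faces
- stand: Fixed hook stand. Origin: on the table under the middle of a horizontal steel bar, radius 7, 444 mm long along y, axis 177 mm up, on a post of radius 8 at each end. Five wire hooks (radius 3.5) point from it to -x, at y = -172, -86, 0, 86, 172; tiles hang near x = -40 with undersides 100 mm up, axes roughly the stand's
- hook_3 (a point): On top of the wire of the middle hook, 40 mm in front of the bar's axis, 180 mm up; axes as the stand's. Every hook's end (x = -62 to -68 mm in the stand's frame) turns up; its top is 8.5 mm above the wire. To take a tile off: raise it 9 to 18 mm (14 is best), draw it 45 mm or more along the stand's -x, then raise it away
- pass_tray: Fixed wooden tray with three open nests in a row along its x and a ROUND BLUE mark, 30 mm, on the raised block at its +x end: for tiles with round blue tags. Origin: on the table under the middle nest. 168 x 68 mm plus the 40 mm block; walls 6 mm thick, tops 18 mm above the table
- pass_tray_nest1 (a point): Centre of the floor of nest 1 of the pass tray (nearest the robot; 54 mm apart), 6 mm above the table. Nest 48 (x) x 56 (y) mm inside, 12 mm deep; takes one tile on its foot, tile y along tray y. Axes as the tray's
- pass_tray_nest2 (a point): Centre of the floor of nest 2 of the pass tray (middle; 54 mm apart), 6 mm above the table. Nest 48 (x) x 56 (y) mm inside, 12 mm deep; takes one tile on its foot, tile y along tray y. Axes as the tray's
- pass_tray_nest3 (a point): Centre of the floor of nest 3 of the pass tray (farthest from the robot; 54 mm apart), 6 mm above the table. Nest 48 (x) x 56 (y) mm inside, 12 mm deep; takes one tile on its foot, tile y along tray y. Axes as the tray's
- reject_tray: Fixed wooden tray with three open nests in a row along its x and a SQUARE ORANGE mark, 30 mm, on the raised block at its +x end: for tiles with square orange tags. Origin: on the table under the middle nest. 168 x 68 mm plus the 40 mm block; walls 6 mm thick, tops 18 mm above the table
- reject_tray_nest1 (a point): Centre of the floor of nest 1 of the reject tray (nearest the robot; 54 mm apart), 6 mm above the table. Nest 48 (x) x 56 (y) mm inside, 12 mm deep; takes one tile on its foot, tile y along tray y. Axes as the tray's
- reject_tray_nest2 (a point): Centre of the floor of nest 2 of the reject tray (middle; 54 mm apart), 6 mm above the table. Nest 48 (x) x 56 (y) mm inside, 12 mm deep; takes one tile on its foot, tile y along tray y. Axes as the tray's
- reject_tray_nest3 (a point): Centre of the floor of nest 3 of the reject tray (farthest from the robot; 54 mm apart), 6 mm above the table. Nest 48 (x) x 56 (y) mm inside, 12 mm deep; takes one tile on its foot, tile y along tray y. Axes as the tray's
- defenders: Ear defenders standing on two cups, 250 g. Origin: centre of underside; x from cup to cup, z up. Cups 66 deep (y), 76 high, inner faces x = +-45, outer +-79 mm. At the band's crown a rubber grip 60 long (x), 28 wide (y), z = 116-150, with a 42 wide cap on it to z = 156. Grip it closing along y, fingertips above z = 120. Same after a half turn
- crown (a point): Middle of the flat underside of the ear defenders' crown grip, 116 mm above the underside of the cups; axes as the ear defenders'
- rail: Fixed hanging rail shaped like a T: horizontal steel bar 100 mm long along its y, radius 7, end discs of radius 12, on one central post of radius 9 with a 90 x 90 x 10 mm foot. Origin: on the table under the post. The ear defenders hang with the crown on the bar, a cup on either side (their y along the bar)
- rail_mid (a point): Middle of the top line of the rail's bar, 165 mm above the table; axes as the rail's, y along the bar
- bowl_a: Bystander, to be left alone: orange plastic bowl, 116 mm wide, 50 mm high. Origin: centre of its underside
- bowl_b: Bystander, to be left alone: blue plastic bowl, 110 mm wide, 50 mm high. Origin: centre of its underside
- cup_a: Bystander, to be left alone: white cup, 72 mm wide, 75 mm high. Origin: centre of its underside
- sprayer: Bystander, to be left alone: spray bottle with an orange head, 72 mm wide, 180 mm high. Origin: centre of its underside
- jar_a: Bystander, to be left alone: closed jar, 60 mm wide, 85 mm high. Origin: centre of its underside

How it is judged:
At the end, for the whole second after the job is handed in: Every tile present stands upright (0.12 rad) on the floor of a nest of the tray with its own mark, within 10 mm of the nest's centre. The ear defenders hang on the bar: crown within 40 mm across and 35 mm along of its middle, cups over 35 mm up, tilt under 0.4 rad. All at rest ((horizontal distance between tile_1 and pass_tray_nest1 below 0.01 m or horizontal distance between tile_1 and pass_tray_nest2 below 0.01 m or horizontal distance between tile_1 and pass_tray_nest3 below 0.01 m) and height (world z) of each of tile_1, tile_2, tile_3, tile_4, tile_5 below 0.011 m and angle between each of tile_1, tile_2, tile_3, tile_4, tile_5's own z axis and vertical below 0.12 rad and linear speed of each of tile_1, tile_2, tile_3, tile_4, tile_5 below 0.03 m/s and (horizontal distance between tile_2 and pass_tray_nest1 below 0.01 m or horizontal distance between tile_2 and pass_tray_nest2 below 0.01 m or horizontal distance between tile_2 and pass_tray_nest3 below 0.01 m) and (horizontal distance between tile_3 and pass_tray_nest1 below 0.01 m or horizontal distance between tile_3 and pass_tray_nest2 below 0.01 m or horizontal distance between tile_3 and pass_tray_nest3 below 0.01 m) and (horizontal distance between tile_4 and reject_tray_nest1 below 0.01 m or horizontal distance between tile_4 and reject_tray_nest2 below 0.01 m or horizontal distance between tile_4 and reject_tray_nest3 below 0.01 m) and (horizontal distance between tile_5 and reject_tray_nest1 below 0.01 m or horizontal distance between tile_5 and reject_tray_nest2 below 0.01 m or horizontal distance between tile_5 and reject_tray_nest3 below 0.01 m) and x of crown in the frame of rail_mid between -0.04 and 0.04 m and y of crown in the frame of rail_mid between -0.035 and 0.035 m and height (world z) of defenders above 0.035 m and angle between defenders's own z axis and vertical below 0.4 rad and linear speed of defenders below 0.05 m/s and contact force between defenders and rail above 0.5 N); the robot touches nothing.
It fails at once if the orange plastic bowl is moved more than 5 cm (distance of bowl_a from where it was at the start of the episode above 0.05 m).
It fails at once if the blue plastic bowl is moved more than 5 cm (distance of bowl_b from where it was at the start of the episode above 0.05 m).
It fails at once if the white cup is moved more than 5 cm (distance of cup_a from where it was at the start of the episode above 0.05 m).
It fails at once if the spray bottle with an orange head is moved more than 5 cm (distance of sprayer from where it was at the start of the episode above 0.05 m).
It fails at once if the closed jar is moved more than 5 cm (distance of jar_a from where it was at the start of the episode above 0.05 m).
Of tile_1, tile_2, tile_3, tile_4, tile_5 only 3 to 5 are there at a start; the rules pass over those that are not, and their reading is None.
At some moment in a run one of defenders may be knocked a few centimetres aside while the robot is not near it.
Once in a run the grip may slacken for a moment while it holds something.
It also fails if it takes over 210 s, if anything falls off the work surface, if the arm or the gripper's body presses on something with over 40 N, if the wrist force passes 120 N, or if a joint passes its speed limit or range.

## Working session

There is one attempt and no reset: what is moved stays moved. The work goes in short steps, Python scripts to look and compute and a tool call to move; the robot and the scene stay as the last step left them, time stands still between calls to the robot, and variables do not carry over. Pictures are saved under pics/ and viewed, at most 14 in all, crops included, and the job is handed in when it is done.

Besides the shell and the picture viewer there is one more tool, called after ">>>" as a command line: name --argument value ..., lists and objects as JSON in quotes. jog_arm: Moves the arm, as the interface text tells. Shift numbers are shares of 0.06 m and turn numbers shares of 0.1 rad, none past 1 either way. Its arguments: {"type":"object","properties":{"commands":{"type":"array","items":{"type":"number"}},"newtons":{"type":"number"}},"required":["commands"]}

```bash
mkdir -p pics; cat > h.py <<'E'
import numpy as np,cv2
from station import ctrl,eyes,job,nets
def look(cam,fn=None):
    d=eyes.get_image(cam)
    if fn: cv2.imwrite('pics/'+fn,d['image'][:,:,::-1])
    return d
def cloud(d):
    z=d['z_map'];K=d['K'];v,u=np.mgrid[:z.shape[0],:z.shape[1]]
    P=np.stack([(u-K[0,2])/K[0,0]*z,-(v-K[1,2])/K[1,1]*z,-z,np.ones_like(z)],-1)
    W=P@d['cam_to_world'].T
    W=W[...,:3]; W[z<=0]=np.nan
    return W
E
python3 - <<'E'
from h import *
o=ctrl.get_obs();print(o['t'],o['tool_pos'],o['tool_rot'],ctrl.tcp_to_grasp)
for c in ['top','side']:
    d=look(c,c+'1.png');W=cloud(d);print(c,d['cam_to_world'].round(3).tolist(),d['K'].round(1).tolist())
    for n in ['tile_1','tile_4','stand','pass_tray','reject_tray','defenders','rail','bowl_a','bowl_b','cup_a','sprayer','jar_a']:
        for r in nets.silhouettes(c,n)[:5]:
            p=W[r['mask']];p=p[~np.isnan(p[:,0])]
            print(n,round(r['p'],2),np.array(r['bbox']).round().astype(int).tolist(),np.median(p,0).round(3) if len(p) else None,p.min(0).round(3) if len(p) else None,p.max(0).round(3) if len(p) else None)
E
```

```text
0.0 [ 0.28049444 -0.55782514  0.23007072] [-3.05483077e+00 -7.24519217e-01  3.27018462e-04] -0.0187
top [[-0.029, 0.996, -0.089, 0.432], [-1.0, -0.029, -0.008, -0.003], [-0.011, 0.089, 0.996, 1.434], [0.0, 0.0, 0.0, 1.0]] [[454.5, 0.0, 321.8], [0.0, 454.5, 211.9], [0.0, 0.0, 1.0]]
tile_1 0.79 [361, 183, 382, 195] [ 0.613 -0.132  0.144] [ 0.599 -0.161  0.104] [ 0.634 -0.117  0.194]
tile_1 0.61 [305, 175, 320, 193] [0.627 0.029 0.135] [0.608 0.007 0.102] [0.652 0.052 0.196]
tile_1 0.56 [333, 182, 351, 195] [ 0.62  -0.054  0.117] [ 0.603 -0.085 -0.002] [ 0.664 -0.033  0.196]
tile_4 0.79 [361, 183, 382, 195] [ 0.613 -0.132  0.144] [ 0.599 -0.161  0.104] [ 0.634 -0.117  0.194]
tile_4 0.61 [305, 175, 320, 193] [0.627 0.029 0.135] [0.608 0.007 0.102] [0.652 0.052 0.196]
tile_4 0.56 [333, 182, 351, 195] [ 0.62  -0.054  0.117] [ 0.603 -0.085 -0.002] [ 0.664 -0.033  0.196]
stand 0.78 [264, 160, 427, 200] [ 0.659 -0.053  0.178] [ 0.581 -0.322 -0.007] [0.726 0.189 0.193]
pass_tray 0.72 [183, 196, 210, 261] [0.511 0.407 0.01 ] [ 0.408  0.363 -0.005] [0.621 0.453 0.029]
reject_tray 0.62 [437, 191,
[... 2816 characters left out ...]
004] [0.661 0.03  0.158]
rail 0.81 [228, 223, 287, 313] [0.487 0.255 0.01 ] [ 0.446  0.059 -0.003] [0.67  0.302 0.17 ]
bowl_a 0.77 [235, 188, 269, 219] [0.772 0.024 0.032] [ 0.698 -0.069 -0.003] [0.814 0.094 0.053]
bowl_b 0.77 [235, 188, 269, 219] [0.772 0.024 0.032] [ 0.698 -0.069 -0.003] [0.814 0.094 0.053]
cup_a 0.65 [150, 240, 184, 281] [0.684 0.337 0.051] [ 0.662  0.281 -0.003] [0.735 0.37  0.077]
cup_a 0.21 [154, 293, 239, 375] [0.497 0.408 0.009] [ 0.402  0.365 -0.003] [0.615 0.45  0.022]
sprayer 0.57 [289, 130, 308, 192] [ 0.738 -0.132  0.107] [ 0.609 -1.116 -0.516] [1.725 0.009 0.182]
sprayer 0.46 [311, 182, 366, 262] [ 0.464 -0.014  0.065] [ 0.393 -0.258 -0.003] [0.675 0.03  0.158]
```

```bash
python3 - <<'E'
import cv2
a=cv2.imread('pics/side1.png')[110:390,130:450];a=cv2.resize(a,None,fx=1.9,fy=1.9,interpolation=cv2.INTER_CUBIC)
cv2.imwrite('pics/a.png',a)
a=cv2.imread('pics/top1.png')[110:330,170:480];a=cv2.resize(a,None,fx=2.5,fy=2.5,interpolation=cv2.INTER_CUBIC)
cv2.imwrite('pics/b.png',a)
E
```

```text
(no output)
```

View pics/a.png

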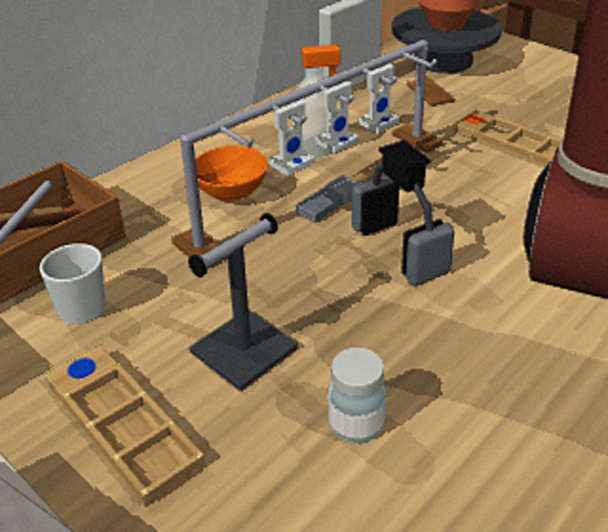

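View pics/b.png

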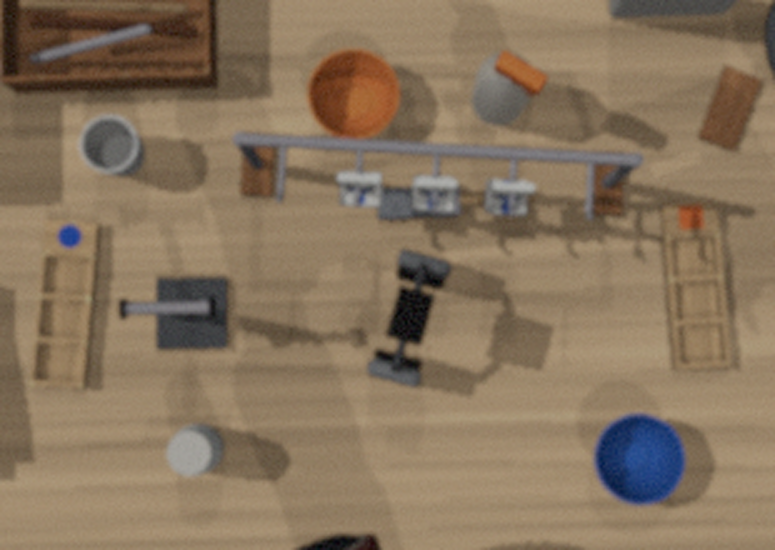

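```bash
cat > m.py <<'E'
from h import *
def rect(P):
    (cx,cy),(w,h),a=cv2.minAreaRect((P[:,:2]*1000).astype(np.float32)); 
    if w<h: w,h,a=h,w,a+90
    a=(a+90)%180-90
    return [round(x,1) for x in (cx,cy,w,h,a)]
def pts(W,m,lo,hi):
    p=W[m];p=p[~np.isnan(p[:,0])];return p[(p[:,2]>lo)&(p[:,2]<hi)]
E
python3 - <<'E'
from m import *
for c in ['top','side']:
    d=look(c);W=cloud(d)
    g=lambda n,i=0:cv2.dilate(nets.silhouettes(c,n)[i]['mask'].astype(np.uint8),np.ones((3,3)))>0
    box=lambda x0,x1,y0,y1:(W[...,0]>x0)&(W[...,0]<x1)&(W[...,1]>y0)&(W[...,1]<y1)
    for nm,m,lo,hi in [('pass',g('pass_tray'),.012,.03),('rej',g('reject_tray'),.012,.03),('def all',g('defenders'),.03,.2),('def cap',g('defenders'),.14,.2),('rail bar',g('rail'),.155,.2),('rail foot',g('rail'),.006,.05),('bar',box(.635,.72,-.32,.22),.17,.19)]:
        p=pts(W,m,lo,hi);p=p[np.all(abs(p-np.median(p,0))<[.15,.3,.1],1)]
        print(c,nm,len(p),rect(p),np.median(p,0).round(4),'z98',np.percentile(p[:,2],95).round(4))
    for i in range(3):
        r=nets.silhouettes(c,'tile_1')[i];p=pts(W,r['mask'],.1,.2);p=p[np.all(abs(p-np.median(p,0))<[.03,.03,.1],1)]
        h=p[p[:,2]>.165]
        print('tile',p.min(0).round(3),p.max(0).round(3),np.median(h,0).round(4),rect(h))
    hm=box(.57,.64,-.3,.2)&(W[...,2]>.17)
    print('hook pts',[(a.round(3).tolist()) for a in W[hm]][::8])
E
```

```text
top pass 698 [512.6, 407.0, 207.8, 70.6, -5.5] [0.5488 0.4023 0.0183] z98 0.0231
top rej 671 [513.5, -381.8, 207.7, 71.2, 1.7] [ 0.5562 -0.3813  0.0173] z98 0.0223
top def all 817 [479.7, -23.0, 157.7, 63.9, -17.1] [ 0.4799 -0.0227  0.0797] z98 0.1583
top def cap 317 [479.4, -23.4, 59.7, 41.8, -17.7] [ 0.4798 -0.0229  0.1556] z98 0.1595
top rail bar 217 [496.5, 249.0, 105.1, 22.7, 88.4] [0.4955 0.2482 0.1644] z98 0.1708
top rail foot 609 [497.3, 248.4, 94.0, 88.1, 88.3] [0.4873 0.2479 0.0104] z98 0.0152
top bar 917 [645.5, -57.4, 456.2, 51.2, 85.0] [ 0.6606 -0.0526  0.1817] z98 0.1867
tile [ 0.601 -0.162  0.106] [ 0.634 -0.118  0.194] [ 0.6158 -0.1361  0.1896] [616.5, -139.7, 43.5, 9.3, 84.1]
tile [ 0.651 -0.075  0.175] [ 0.673 -0.019  0.189] [ 0.663  -0.0496  0.1821] [661.9, -46.6, 56.9, 17.3, 82.5]
  return _methods._mean(a, axis=axis, dtype=dtype,
  ret = um.true_divide(
Traceback (most recent call last):
ValueError: zero-size array to reduction operation minimum which has no identity
```

```bash
cat > plan.py <<'E'
import sys,math,numpy as np
from scipy.spatial.transform import Rotation as Ro
from station import ctrl
# args: x,y,z,yawdeg[,rows] per waypoint (m); prints identical rows per leg (turn about tool z only)
def Rd(y): return Ro.from_euler('z',y,degrees=True)*Ro.from_euler('x',180,degrees=True)
o=ctrl.get_obs();p=np.array(o['tool_pos']);R=Ro.from_rotvec(o['tool_rot'])
x=R.as_matrix()[:,0];print('t',round(o['t'],2),'pos',p.round(4),'yaw',round(math.degrees(math.atan2(x[1],x[0])),2),'z',R.as_matrix()[:,2].round(3),'open',round(o['opening'],4),'grip',round(o['grip_force'],1),'q6',round(o['q'][5],2),'F',np.round(o['contact_force'],1))
for a in sys.argv[1:]:
    v=[float(s) for s in a.split(',')];g=np.array(v[:3]);G=Rd(v[3])
    w=(R.inv()*G).as_rotvec();d=g-p
    n=int(v[4]) if len(v)>4 else max(math.ceil(np.linalg.norm(d)/.058),math.ceil(np.linalg.norm(w)/.098),1)
    print(a,'n',n)
    # rotate first share then shift in the then-standing frame
    for i in range(n):
        Ri=R*Ro.from_rotvec(w*i/n)
        print('  ',(Ri.inv().apply(d/n)/.06).round(2).tolist(),(w/n/.1).round(2).tolist())
    p,R=g,G
E
python3 plan.py .4795,-.023,.23,-17.5 .4795,-.023,.122,-17.5,3
```

```text
t 1.8 pos [ 0.2807 -0.5584  0.2313] yaw 26.69 z [-0.  0. -1.] open 0.0854 grip 0.0 q6 -0.12 F [0.6 0.1 0.2]
.4795,-.023,.23,-17.5 n 10
   [0.7, -0.65, 0.0] [-0.0, 0.0, 0.77]
   [0.64, -0.7, 0.0] [-0.0, 0.0, 0.77]
   [0.59, -0.75, 0.0] [-0.0, 0.0, 0.77]
   [0.53, -0.79, 0.0] [-0.0, 0.0, 0.77]
   [0.47, -0.83, 0.0] [-0.0, 0.0, 0.77]
   [0.4, -0.86, 0.0] [-0.0, 0.0, 0.77]
   [0.33, -0.89, 0.0] [-0.0, 0.0, 0.77]
   [0.26, -0.91, 0.0] [-0.0, 0.0, 0.77]
   [0.19, -0.93, 0.0] [-0.0, 0.0, 0.77]
   [0.12, -0.94, 0.0] [-0.0, 0.0, 0.77]
.4795,-.023,.122,-17.5,3 n 3
   [0.0, -0.0, 0.6] [0.0, 0.0, 0.0]
   [0.0, -0.0, 0.6] [0.0, 0.0, 0.0]
   [0.0, -0.0, 0.6] [0.0, 0.0, 0.0]
```

>>> jog_arm --commands '[0.7, -0.65, 0, 0, 0, 0.77, 85, 0.64, -0.7, 0, 0, 0, 0.77, 85, 0.59, -0.75, 0, 0, 0, 0.77, 85, 0.53, -0.79, 0, 0, 0, 0.77, 85, 0.47, -0.83, 0, 0, 0, 0.77, 85, 0.4, -0.86, 0, 0, 0, 0.77, 85, 0.33, -0.89, 0, 0, 0, 0.77, 85, 0.26, -0.91, 0, 0, 0, 0.77, 85, 0.19, -0.93, 0, 0, 0, 0.77, 85, 0.12, -0.94, 0, 0, 0, 0.77, 85, 0, 0, 0, 0, 0, 0, 85, 0, 0, 0, 0, 0, 0, 85]'

```text
t: 3.3
tool_pos: [0.4783, -0.0237, 0.2313]
tool_rot: [3.105, -0.475, -0.0]
contact_force: [-0.5, -1.3, 0.5]
opening: 0.0849
grip_force: 0.0
```

```bash
python3 - <<'E'
from m import *
d=look('wrist','w1.png');W=cloud(d)
for r in nets.silhouettes('wrist','defenders')[:1]:
    p=pts(W,r['mask'],.145,.2);print(rect(p),np.median(p,0))
    p=pts(W,r['mask'],.03,.2);print(rect(p))
E
python3 plan.py .4795,-.023,.122,-17.5,3
```

```text
[476.4, -25.7, 59.7, 41.9, -17.0] [ 0.47883707 -0.02647191  0.15658602]
[477.2, -25.8, 154.5, 65.5, -17.0]
t 3.4 pos [ 0.4782 -0.0246  0.2313] yaw -17.52 z [-0. -0. -1.] open 0.0855 grip 0.0 q6 1.67 F [-0.1 -0.6 -0.2]
.4795,-.023,.122,-17.5,3 n 3
   [0.0, -0.01, 0.61] [0.0, -0.0, -0.0]
   [0.0, -0.01, 0.61] [0.0, -0.0, -0.0]
   [0.0, -0.01, 0.61] [0.0, -0.0, -0.0]
```

View pics/w1.png

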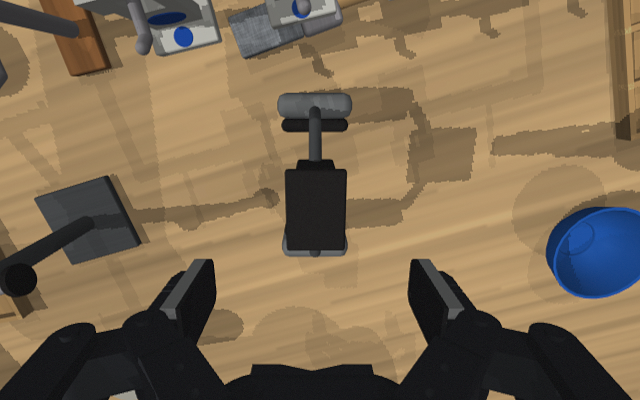

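>>> jog_arm --commands '[0, 0, 0.61, 0, 0, 0, 85, 0, 0, 0.61, 0, 0, 0, 85, 0, 0, 0.6, 0, 0, 0, 85, 0, 0, 0, 0, 0, 0, 85, 0, 0, 0, 0, 0, 0, 20, 0, 0, 0, 0, 0, 0, 20, 0, 0, 0, 0, 0, 0, 20, 0, 0, 0, 0, 0, 0, 20, 0, 0, 0, 0, 0, 0, 20, 0, 0, 0, 0, 0, 0, 20]' --newtons 60

```text
t: 4.65
tool_pos: [0.4797, -0.024, 0.1244]
tool_rot: [3.105, -0.476, 0.005]
contact_force: [-1.2, -1.2, 5.7]
opening: 0.0409
grip_force: 59.9
```

```bash
python3 plan.py .4795,-.024,.325,-17.5,5 .4965,.2485,.325,-1.6,7 .4965,.2485,.175,-1.6,6
```

```text
t 4.65 pos [ 0.4797 -0.024   0.1244] yaw -17.42 z [ 0.003 -0.001 -1.   ] open 0.0409 grip 59.9 q6 1.67 F [-1.2 -1.2  5.7]
.4795,-.024,.325,-17.5,5 n 5
   [0.0, 0.0, -0.67] [0.0, -0.01, 0.0]
   [0.0, 0.0, -0.67] [0.0, -0.01, 0.0]
   [0.0, 0.0, -0.67] [0.0, -0.01, 0.0]
   [0.0, 0.0, -0.67] [0.0, -0.01, 0.0]
   [-0.0, 0.0, -0.67] [0.0, -0.01, 0.0]
.4965,.2485,.325,-1.6,7 n 7
   [-0.16, -0.63, -0.0] [-0.0, 0.0, -0.4]
   [-0.13, -0.64, -0.0] [-0.0, 0.0, -0.4]
   [-0.11, -0.64, -0.0] [-0.0, 0.0, -0.4]
   [-0.08, -0.65, -0.0] [-0.0, 0.0, -0.4]
   [-0.05, -0.65, -0.0] [-0.0, 0.0, -0.4]
   [-0.03, -0.65, -0.0] [-0.0, 0.0, -0.4]
   [-0.0, -0.65, -0.0] [-0.0, 0.0, -0.4]
.4965,.2485,.175,-1.6,6 n 6
   [-0.0, -0.0, 0.42] [0.0, 0.0, 0.0]
   [-0.0, -0.0, 0.42] [0.0, 0.0, 0.0]
   [-0.0, -0.0, 0.42] [0.0, 0.0, 0.0]
   [-0.0, -0.0, 0.42] [0.0, 0.0, 0.0]
   [-0.0, -0.0, 0.42] [0.0, 0.0, 0.0]
   [-0.0, -0.0, 0.42] [0.0, 0.0, 0.0]
```

>>> jog_arm --commands '[0, 0, -0.2, 0, 0, 0, 20, 0, 0, -0.5, 0, 0, 0, 20, 0, 0, -0.67, 0, 0, 0, 20, 0, 0, -0.67, 0, 0, 0, 20, 0, 0, -0.67, 0, 0, 0, 20, 0, 0, -0.5, 0, 0, 0, 20, 0, 0, -0.14, 0, 0, 0, 20, 0, 0, 0, 0, 0, 0, 20]' --newtons 80

```text
t: 5.65
tool_pos: [0.4782, -0.0234, 0.3226]
tool_rot: [-3.105, 0.476, 0.001]
contact_force: [-0.6, -0.2, -3.9]
opening: 0.0403
grip_force: 81.1
```

```bash
python3 - <<'E'
from m import *
d=look('side','s2.png');W=cloud(d)
cv2.imwrite('pics/s2.png',cv2.resize(d['image'][60:320,200:480,::-1],None,fx=2,fy=2))
E
python3 plan.py .4965,.2485,.325,-1.6,9
```

```text
t 5.7 pos [ 0.4778 -0.0233  0.3215] yaw -17.42 z [-0.002  0.001 -1.   ] open 0.0404 grip 81.1 q6 1.67 F [-0.5 -0.4 -2.8]
.4965,.2485,.325,-1.6,9 n 9
   [-0.12, -0.49, -0.01] [-0.0, 0.0, -0.31]
   [-0.1, -0.49, -0.01] [-0.0, 0.0, -0.31]
   [-0.09, -0.5, -0.01] [-0.0, 0.0, -0.31]
   [-0.07, -0.5, -0.01] [-0.0, 0.0, -0.31]
   [-0.06, -0.5, -0.01] [-0.0, 0.0, -0.31]
   [-0.04, -0.5, -0.01] [-0.0, 0.0, -0.31]
   [-0.03, -0.5, -0.01] [-0.0, 0.0, -0.31]
   [-0.01, -0.5, -0.01] [-0.0, 0.0, -0.31]
   [0.01, -0.5, -0.01] [-0.0, 0.0, -0.31]
```

View pics/s2.png

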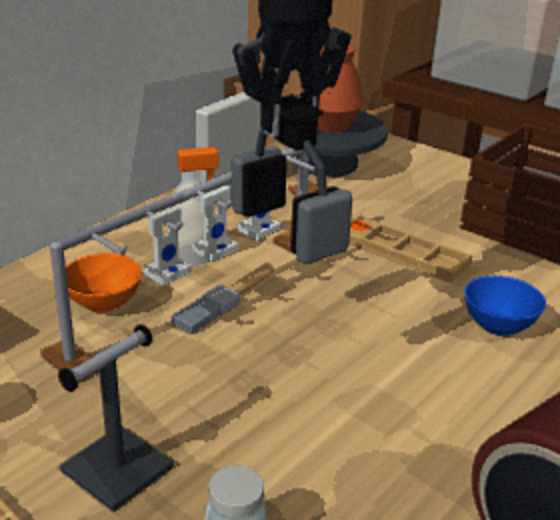

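Defenders are held upright and clear. Carry over the rail.

>>> jog_arm --commands '[-0.12, -0.49, 0, 0, 0, -0.31, 20, -0.1, -0.49, 0, 0, 0, -0.31, 20, -0.09, -0.5, 0, 0, 0, -0.31, 20, -0.07, -0.5, -0.02, 0, 0, -0.31, 20, -0.06, -0.5, -0.02, 0, 0, -0.31, 20, -0.04, -0.5, 0, 0, 0, -0.31, 20, -0.03, -0.5, 0, 0, 0, -0.31, 20, -0.01, -0.5, 0, 0, 0, -0.31, 20, 0.01, -0.5, 0, 0, 0, -0.31, 20, 0, 0, 0, 0, 0, 0, 20, 0, 0, 0, 0, 0, 0, 20]'

```text
t: 7.08
tool_pos: [0.496, 0.2468, 0.3237]
tool_rot: [3.14, -0.04, -0.004]
contact_force: [0.5, -0.1, -2.7]
opening: 0.0405
grip_force: 81.9
```

```bash
python3 - <<'E'
from m import *
for c in ['top','side']:
    d=look(c);W=cloud(d)
    for r in nets.silhouettes(c,'defenders')[:1]:
        p=pts(W,r['mask'],.15,.4);print(c,r['p'],rect(p),p.min(0),p.max(0),np.median(p,0))
E
python3 plan.py .4965,.2485,.325,-1.6,1 .4965,.2485,.18,-1.6,6
```

```text
top 0.74 [497.3, 245.7, 154.4, 65.3, -1.4] [0.42072637 0.21146111 0.20621584] [0.57463902 0.28005159 0.31487521] [0.55019098 0.2282594  0.27134635]
side 0.61 [561.2, 204.2, 324.4, 130.3, -31.4] [0.41263414 0.06401538 0.16979162] [0.67672491 0.2811369  0.35747856] [0.46563213 0.25334498 0.26310933]
t 7.28 pos [0.4966 0.2466 0.3252] yaw -1.51 z [-0. -0. -1.] open 0.0406 grip 81.9 q6 1.92 F [-0.5  0.4 -2.7]
.4965,.2485,.325,-1.6,1 n 1
   [-0.0, -0.03, 0.0] [0.0, 0.0, 0.02]
.4965,.2485,.18,-1.6,6 n 6
   [-0.0, -0.0, 0.4] [0.0, 0.0, 0.0]
   [-0.0, -0.0, 0.4] [0.0, 0.0, 0.0]
   [-0.0, -0.0, 0.4] [0.0, 0.0, 0.0]
   [-0.0, -0.0, 0.4] [0.0, 0.0, 0.0]
   [-0.0, -0.0, 0.4] [0.0, 0.0, 0.0]
   [-0.0, -0.0, 0.4] [0.0, 0.0, 0.0]
```

>>> jog_arm --commands '[0, -0.03, 0.4, 0, 0, 0, 20, 0, 0, 0.4, 0, 0, 0, 20, 0, 0, 0.4, 0, 0, 0, 20, 0, 0, 0.4, 0, 0, 0, 20, 0, 0, 0.4, 0, 0, 0, 20, 0, 0, 0.4, 0, 0, 0, 20, 0, 0, 0.05, 0, 0, 0, 20, 0, 0, 0, 0, 0, 0, 20]'

```text
t: 8.28
tool_pos: [0.497, 0.2489, 0.1792]
tool_rot: [-3.141, 0.04, -0.001]
contact_force: [0.0, 0.1, -3.9]
opening: 0.0401
grip_force: 82.0
```

>>> jog_arm --commands '[0, 0, 0.04, 0, 0, 0, 20, 0, 0, 0.04, 0, 0, 0, 20, 0, 0, 0, 0, 0, 0, 20]'

```text
t: 8.65
tool_pos: [0.4966, 0.2491, 0.1738]
tool_rot: [-3.141, 0.04, -0.0]
contact_force: [0.4, 0.4, -3.2]
opening: 0.0404
grip_force: 82.0
```

>>> jog_arm --commands '[0, 0, 0.03, 0, 0, 0, 20, 0, 0, 0.02, 0, 0, 0, 20, 0, 0, 0, 0, 0, 0, 20]'

```text
t: 9.02
tool_pos: [0.4974, 0.2492, 0.1729]
tool_rot: [-3.141, 0.039, -0.003]
contact_force: [-2.1, -1.9, 5.4]
opening: 0.0403
grip_force: 82.7
```

>>> jog_arm --commands '[0, 0, 0, 0, 0, 0, 60, 0, 0, 0, 0, 0, 0, 85, 0, 0, 0, 0, 0, 0, 85, 0, 0, 0, 0, 0, 0, 85, 0, 0, -0.3, 0, 0, 0, 85, 0, 0, -0.6, 0, 0, 0, 85, 0, 0, -1, 0, 0, 0, 85, 0, 0, -1, 0, 0, 0, 85]'

```text
t: 10.02
tool_pos: [0.4964, 0.249, 0.3477]
tool_rot: [-3.141, 0.04, -0.002]
contact_force: [0.7, 0.0, 0.1]
opening: 0.085
grip_force: 0.0
```

```bash
python3 - <<'E'
from m import *
for c in ['top','side']:
    d=look(c);W=cloud(d)
    for r in nets.silhouettes(c,'defenders')[:1]:
        p=pts(W,r['mask'],.02,.4);print(c,r['p'],rect(p),p.min(0),p.max(0),np.median(p,0))
    cv2.imwrite('pics/%s3.png'%c,cv2.resize(d['image'][110:330,170:450,::-1],None,fx=2,fy=2))
E
python3 plan.py
```

```text
top 0.63 [495.6, 250.1, 157.7, 65.9, -1.4] [0.41641389 0.21558906 0.06189619] [0.57501003 0.28148862 0.21141532] [0.49175678 0.24319487 0.12361112]
side 0.69 [588.5, 206.4, 379.3, 116.8, -24.4] [0.41152498 0.08038696 0.0257412 ] [0.74069521 0.30112861 0.20673984] [0.46678141 0.25833075 0.11962996]
t 10.22 pos [0.4974 0.2494 0.3482] yaw -1.44 z [ 0.005  0.002 -1.   ] open 0.0849 grip 0.0 q6 1.93 F [ 0.4 -0.2 -0.8]
```

View pics/side3.png

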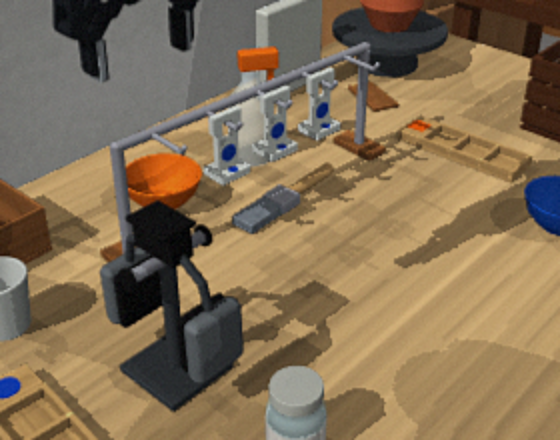

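```bash
python3 plan.py .53,-.05,.36,-5
```

```text
t 10.22 pos [0.4974 0.2494 0.3482] yaw -1.44 z [ 0.005  0.002 -1.   ] open 0.0849 grip 0.0 q6 1.93 F [ 0.4 -0.2 -0.8]
.53,-.05,.36,-5 n 6
   [0.11, 0.83, -0.03] [-0.0, -0.01, 0.1]
   [0.12, 0.83, -0.03] [-0.0, -0.01, 0.1]
   [0.13, 0.83, -0.03] [-0.0, -0.01, 0.1]
   [0.14, 0.83, -0.03] [-0.0, -0.01, 0.1]
   [0.15, 0.82, -0.03] [-0.0, -0.01, 0.1]
   [0.15, 0.82, -0.03] [-0.0, -0.01, 0.1]
```

>>> jog_arm --commands '[0.11, 0.83, -0.03, 0, 0, 0.1, 85, 0.12, 0.83, -0.03, 0, 0, 0.1, 85, 0.13, 0.83, -0.03, 0, 0, 0.1, 85, 0.14, 0.83, -0.03, 0, 0, 0.1, 70, 0.15, 0.82, -0.03, 0, 0, 0.1, 70, 0.15, 0.82, -0.03, 0, 0, 0.1, 66, 0, 0, 0, 0, 0, 0, 66, 0, 0, 0, 0, 0, 0, 66]'

```text
t: 11.22
tool_pos: [0.5292, -0.0502, 0.3541]
tool_rot: [-3.138, 0.134, 0.004]
contact_force: [-0.1, -0.2, -0.4]
opening: 0.066
grip_force: 0.0
```

```bash
python3 - <<'E'
from m import *
d=look('wrist','w2.png');W=cloud(d)
b=(W[...,2]>.15)&(W[...,2]<.2)&(W[...,0]>.58)&(W[...,0]<.7)
p=W[b];print(len(p))
q=p[(p[:,2]>.178)&(p[:,0]>.64)]
f=np.polyfit(q[:,1],q[:,0],1);
for _ in range(3):
    r=q[:,0]-np.polyval(f,q[:,1]);q=q[abs(r)<.008];f=np.polyfit(q[:,1],q[:,0],1)
print('bar x=%.4f*y+%.4f'%tuple(f),'yaw',-np.degrees(np.arctan(f[0])),q[:,1].min(),q[:,1].max(),'ztop',np.percentile(q[:,2],95))
for r in nets.silhouettes('wrist','tile_1')[:4]:
    t=pts(W,r['mask'],.09,.21);t=t[abs(t[:,0]-np.median(t[:,0]))<.04]
    h=t[t[:,2]>.184]
    print(round(r['p'],2),r['bbox'],len(t),len(h),rect(h) if len(h)>3 else None,'ztop',np.percentile(t[:,2],97).round(4))
    ft=t[(t[:,2]<.118)]
    if len(ft)>5: print('   foot',rect(ft))
d=look('top');W=cloud(d)
q=W[(W[...,2]>.176)&(W[...,0]>.64)&(W[...,0]<.70)&(abs(W[...,1]+.05)<.3)&(W[...,2]<.195)]
f=np.polyfit(q[:,1],q[:,0],1)
for _ in range(3):
    r=q[:,0]-np.polyval(f,q[:,1]);q=q[abs(r)<.008];f=np.polyfit(q[:,1],q[:,0],1)
print('top bar x=%.4f*y+%.4f'%tuple(f),q[:,1].min(),q[:,1].max())
E
python3 plan.py
```

```text
14940
bar x=0.0784*y+0.6639 yaw -4.480019848323593 -0.28995484240701586 0.16835114140849655 ztop 0.1849328294638909
0.96 [182.1, 57.8, 256.4, 98.5] 1872 657 [627.8, 28.3, 46.9, 9.0, 85.0] ztop 0.1916
   foot [627.3, 28.1, 48.1, 39.0, 85.1]
0.95 [283.0, 59.8, 338.6, 97.7] 1560 584 [620.4, -57.6, 44.9, 9.0, 85.3] ztop 0.1915
   foot [620.0, -57.4, 47.8, 38.9, 85.2]
0.65 [366.1, 57.4, 437.8, 95.6] 1836 641 [613.2, -143.0, 46.0, 8.9, 85.0] ztop 0.1915
   foot [613.3, -142.6, 47.7, 39.9, 85.1]
0.25 [40.2, 14.8, 581.6, 113.4] 12321 2169 [659.4, -60.4, 448.9, 9.9, 85.1] ztop 0.185
   foot [638.1, -59.4, 447.5, 49.3, 85.3]
top bar x=0.0813*y+0.6672 -0.2861728744886676 0.16842489593362062
t 11.38 pos [ 0.5295 -0.0494  0.3551] yaw -4.78 z [-0.001  0.    -1.   ] open 0.0659 grip 0.0 q6 1.42 F [ 0.5  0.1 -0.2]
```

View pics/w2.png

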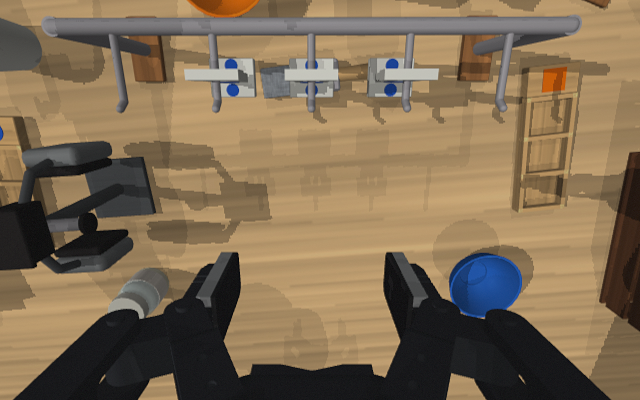

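```bash
python3 plan.py .629,.029,.26,-4.95,4 .629,.029,.158,-4.95,3
```

```text
t 11.38 pos [ 0.5295 -0.0494  0.3551] yaw -4.78 z [-0.001  0.    -1.   ] open 0.0659 grip 0.0 q6 1.42 F [ 0.5  0.1 -0.2]
.629,.029,.26,-4.95,4 n 4
   [0.39, -0.36, 0.4] [-0.0, 0.0, 0.01]
   [0.39, -0.36, 0.4] [-0.0, 0.0, 0.01]
   [0.39, -0.36, 0.4] [-0.0, 0.0, 0.01]
   [0.39, -0.36, 0.4] [-0.0, 0.0, 0.01]
.629,.029,.158,-4.95,3 n 3
   [-0.0, -0.0, 0.57] [0.0, 0.0, 0.0]
   [-0.0, -0.0, 0.57] [0.0, 0.0, 0.0]
   [-0.0, -0.0, 0.57] [0.0, 0.0, 0.0]
```

>>> jog_arm --commands '[0.39, -0.36, 0.4, 0, 0, 0.01, 66, 0.39, -0.36, 0.4, 0, 0, 0.01, 66, 0.39, -0.36, 0.4, 0, 0, 0, 66, 0.39, -0.36, 0.4, 0, 0, 0.01, 66, 0, 0, 0, 0, 0, 0, 66, 0, 0, 0, 0, 0, 0, 66]'

```text
t: 12.12
tool_pos: [0.6302, 0.028, 0.26]
tool_rot: [3.138, -0.136, 0.0]
contact_force: [-1.0, 0.2, 1.0]
opening: 0.0661
grip_force: 0.0
```

```bash
python3 plan.py .629,.029,.158,-4.95,3
```

```text
t 12.12 pos [0.6302 0.028  0.26  ] yaw -4.98 z [ 0. -0. -1.] open 0.0661 grip 0.0 q6 1.58 F [-1.   0.2  1. ]
.629,.029,.158,-4.95,3 n 3
   [-0.01, -0.0, 0.57] [0.0, -0.0, -0.0]
   [-0.01, -0.0, 0.57] [0.0, -0.0, -0.0]
   [-0.01, -0.0, 0.57] [0.0, -0.0, -0.0]
```

>>> jog_arm --commands '[0, 0, 0.57, 0, 0, 0, 66, 0, 0, 0.57, 0, 0, 0, 66, 0, 0, 0.57, 0, 0, 0, 66, 0, 0, 0, 0, 0, 0, 66, 0, 0, 0, 0, 0, 0, 36, 0, 0, 0, 0, 0, 0, 36, 0, 0, 0, 0, 0, 0, 36, 0, 0, 0, 0, 0, 0, 36]' --newtons 50

```text
t: 13.12
tool_pos: [0.6319, 0.0271, 0.1601]
tool_rot: [3.138, -0.138, 0.007]
contact_force: [-0.8, -0.7, 6.9]
opening: 0.0446
grip_force: 51.7
```

>>> jog_arm --commands '[0, 0, -0.12, 0, 0, 0, 36, 0, 0, -0.11, 0, 0, 0, 36, 0, 0, 0, 0, 0, 0, 36, 0, 0, 0, 0, 0, 0, 36]' --newtons 60

```text
t: 13.62
tool_pos: [0.6301, 0.0274, 0.1703]
tool_rot: [-3.138, 0.138, 0.001]
contact_force: [-0.4, -0.0, -1.4]
opening: 0.0448
grip_force: 61.2
```

```bash
python3 - <<'E'
from m import *
d=look('wrist','w3.png');W=cloud(d)
for r in nets.silhouettes('wrist','tile_1')[:3]:
    t=pts(W,r['mask'],.09,.23);h=t[(t[:,2]>.184)]
    print(r['p'],r['bbox'],rect(h) if len(h)>3 else 0,'ztop',np.percentile(t[:,2],97),t[:,2].min())
E
python3 plan.py
```

```text
0.97 [399.0, 208.1, 570.5, 298.6] [620.7, -58.1, 47.7, 10.6, 85.1] ztop 0.19101985345530093 0.10174559785199683
0.64 [523.4, 205.6, 638.0, 283.9] 0 ztop 0.17549291226024596 0.10016503780370598
0.63 [253.4, 208.1, 372.2, 317.4] [626.8, 27.3, 45.1, 11.6, 85.8] ztop 0.2011331825342186 0.12043760967686015
t 13.72 pos [0.63   0.0275 0.1701] yaw -5.05 z [-0.001  0.    -1.   ] open 0.0452 grip 43.7 q6 1.58 F [ 0.2 -0.8 -0.7]
```

View pics/w3.png

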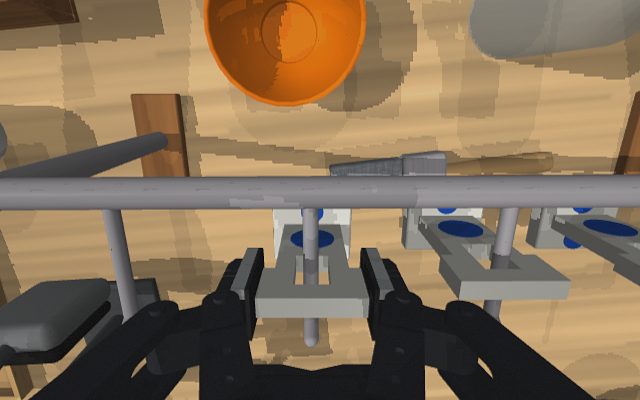

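>>> jog_arm --commands '[0, 0, 0, 0, 0, 0, 36, 0, 0, 0, 0, 0, 0, 36, 0, 0, 0, 0, 0, 0, 36, 0, 0, 0, 0, 0, 0, 36, 0, 0, 0, 0, 0, 0, 36, 0, 0, 0, 0, 0, 0, 36]'

```text
t: 14.48
tool_pos: [0.6304, 0.0274, 0.1707]
tool_rot: [3.139, -0.139, 0.0]
contact_force: [-0.3, 0.1, -1.1]
opening: 0.0446
grip_force: 63.8
```

```bash
cat > tz.py <<'E'
from m import *
d=look('wrist');W=cloud(d)
for r in nets.silhouettes('wrist','tile_1')[:4]:
    t=pts(W,r['mask'],.02,.45);z=np.percentile(t[:,2],97);h=t[(t[:,2]>z-.012)];h=h[np.all(abs(h-np.median(h,0))<.03,1)]
    f=t[t[:,2]<z-.07]
    print(round(r['p'],2),'head',rect(h) if len(h)>3 else 0,'ztop',z.round(4),'foot',rect(f) if len(f)>4 else 0)
E
python3 tz.py;python3 plan.py
```

```text
0.88 head [614.8, -125.9, 13.8, 10.8, 82.2] ztop 0.1768 foot [609.0, -118.9, 26.1, 2.2, -3.3]
0.75 head [626.9, 27.3, 45.0, 10.9, 85.4] ztop 0.2015 foot [624.0, 27.6, 47.9, 34.1, 84.8]
0.58 head [620.8, -57.8, 47.3, 10.7, 84.9] ztop 0.191 foot [615.6, -57.0, 48.5, 29.3, 85.6]
t 14.57 pos [0.6304 0.0274 0.1707] yaw -5.05 z [ 0.  0. -1.] open 0.0447 grip 63.8 q6 1.58 F [-0.6 -0.5 -1. ]
```

>>> jog_arm --commands '[0, 0, -0.06, 0, 0, 0, 36, 0, 0, 0, 0, 0, 0, 36, -0.2, 0, 0, 0, 0, 0, 36, -0.3, 0, 0, 0, 0, 0, 36, -0.3, 0, 0, 0, 0, 0, 36, -0.25, 0, 0, 0, 0, 0, 36, 0, 0, 0, 0, 0, 0, 36, 0, 0, -0.5, 0, 0, 0, 36, 0, 0, -0.6, 0, 0, 0, 36, 0, 0, -0.6, 0, 0, 0, 36, 0, 0, -0.6, 0, 0, 0, 36, 0, 0, -0.3, 0, 0, 0, 36, 0, 0, 0, 0, 0, 0, 36]'

```text
t: 16.2
tool_pos: [0.5684, 0.0329, 0.3316]
tool_rot: [3.138, -0.139, 0.004]
contact_force: [1.5, 0.6, -0.7]
opening: 0.0448
grip_force: 64.0
```

```bash
python3 plan.py .41,.36,.35,-5.5
```

```text
t 16.2 pos [0.5684 0.0329 0.3316] yaw -5.06 z [ 0.003 -0.    -1.   ] open 0.0448 grip 64.0 q6 1.59 F [ 1.5  0.6 -0.7]
.41,.36,.35,-5.5 n 7
   [-0.44, -0.74, -0.04] [-0.0, -0.0, 0.01]
   [-0.44, -0.74, -0.04] [-0.0, -0.0, 0.01]
   [-0.45, -0.74, -0.04] [-0.0, -0.0, 0.01]
   [-0.45, -0.74, -0.04] [-0.0, -0.0, 0.01]
   [-0.45, -0.74, -0.04] [-0.0, -0.0, 0.01]
   [-0.45, -0.74, -0.04] [-0.0, -0.0, 0.01]
   [-0.45, -0.74, -0.04] [-0.0, -0.0, 0.01]
```

>>> jog_arm --commands '[-0.41, -0.68, -0.06, 0, 0, 0.01, 36, -0.41, -0.7, -0.06, 0, 0, 0.01, 36, -0.41, -0.7, -0.06, 0, 0, 0.01, 36, -0.41, -0.7, -0.06, 0, 0, 0.01, 36, -0.41, -0.7, -0.04, 0, 0, 0.01, 36, -0.41, -0.7, -0.04, 0, 0, 0.01, 36, -0.41, -0.7, 0, 0, 0, 0.02, 36, 0, 0, 0, 0, 0, 0, 36, 0, 0, 0, 0, 0, 0, 36]'

```text
t: 17.32
tool_pos: [0.4226, 0.3397, 0.3476]
tool_rot: [3.136, -0.151, -0.003]
contact_force: [0.3, -0.0, -1.8]
opening: 0.0447
grip_force: 64.0
```

```bash
cat > tray.py <<'E'
from m import *
d=look('wrist','w4.png');W=cloud(d)
r=nets.silhouettes('wrist','pass_tray')[0];m=cv2.dilate(r['mask'].astype(np.uint8),np.ones((5,5)))>0
t=pts(W,m,.012,.024);t2=pts(W,m,.012,.035)
print(r['p'],r['bbox'],'walls',rect(t),'all',rect(t2),'zmed',np.median(t[:,2]))
x=rect(t2);a=np.radians(x[4]);c=np.array(x[:2])
R=np.array([[np.cos(a),-np.sin(a)],[np.sin(a),np.cos(a)]])
# floor points cluster by nest
f=pts(W,m,.003,.009);l=(f[:,:2]*1000-c)@R
for k in (-74,-20,34):
    s=l[(abs(l[:,0]-k)<22)&(abs(l[:,1])<26)]
    q=np.array([(np.percentile(s[:,0],1)+np.percentile(s[:,0],99))/2,(np.percentile(s[:,1],1)+np.percentile(s[:,1],99))/2]) if len(s)>20 else 0
    print('nest by rect',(c+R@np.array([k,0])).round(1),'floor ctr local',q,len(s))
E
python3 tray.py; python3 plan.py
```

```text
0.92 [225.5, 3.0, 283.5, 167.8] walls [507.8, 405.4, 206.8, 68.4, -5.5] all [507.8, 405.4, 206.8, 68.4, -5.5] zmed 0.018818121505265017
nest by rect [434.1 412.5] floor ctr local [-7.41506653e+01  2.66167820e-02] 1076
nest by rect [487.9 407.3] floor ctr local [-19.92369345   0.03481945] 1185
nest by rect [541.6 402.1] floor ctr local [33.86347533  0.04242715] 1345
t 17.43 pos [0.4232 0.3392 0.3484] yaw -5.6 z [-0.001 -0.001 -1.   ] open 0.0446 grip 64.0 q6 2.21 F [-0.5  0.4 -1.1]
```

View pics/w4.png

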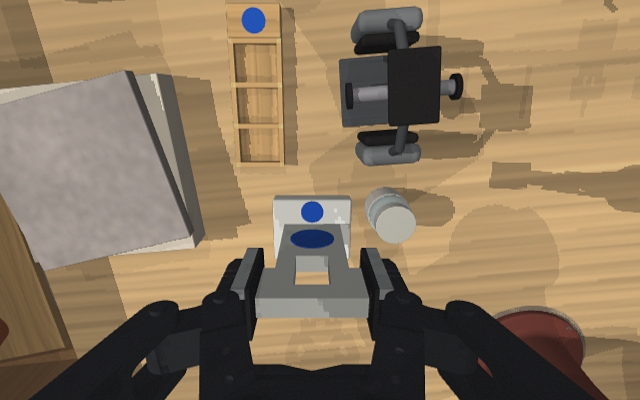

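```bash
python3 plan.py .547,.4035,.348,-5.5,4 .547,.4035,.095,-5.5,6
```

```text
t 17.43 pos [0.4232 0.3392 0.3484] yaw -5.6 z [-0.001 -0.001 -1.   ] open 0.0446 grip 64.0 q6 2.21 F [-0.5  0.4 -1.1]
.547,.4035,.348,-5.5,4 n 4
   [0.49, -0.32, 0.0] [0.0, 0.0, -0.0]
   [0.49, -0.32, 0.0] [0.0, 0.0, -0.0]
   [0.49, -0.32, 0.0] [0.0, 0.0, -0.0]
   [0.49, -0.32, 0.0] [0.0, 0.0, -0.0]
.547,.4035,.095,-5.5,6 n 6
   [0.0, -0.0, 0.7] [0.0, 0.0, 0.0]
   [0.0, -0.0, 0.7] [0.0, 0.0, 0.0]
   [0.0, -0.0, 0.7] [0.0, 0.0, 0.0]
   [0.0, -0.0, 0.7] [0.0, 0.0, 0.0]
   [0.0, -0.0, 0.7] [0.0, 0.0, 0.0]
   [0.0, -0.0, 0.7] [0.0, 0.0, 0.0]
```

>>> jog_arm --commands '[0.49, -0.32, 0, 0, 0, 0, 36, 0.49, -0.32, 0, 0, 0, 0, 36, 0.49, -0.32, 0, 0, 0, 0, 36, 0.49, -0.32, 0, 0, 0, 0, 36, 0, 0, 0.7, 0, 0, 0, 36, 0, 0, 0.7, 0, 0, 0, 36, 0, 0, 0.7, 0, 0, 0, 36, 0, 0, 0.7, 0, 0, 0, 36, 0, 0, 0.7, 0, 0, 0, 36, 0, 0, 0.7, 0, 0, 0, 36, 0, 0, 0, 0, 0, 0, 36, 0, 0, 0, 0, 0, 0, 36]'

```text
t: 18.92
tool_pos: [0.5486, 0.4052, 0.0992]
tool_rot: [-3.137, 0.153, -0.003]
contact_force: [-0.0, -0.1, -0.2]
opening: 0.0449
grip_force: 64.0
```

```bash
python3 tz.py; python3 plan.py; python3 - <<'E'
from m import *
for c in ['side','top']:
    d=look(c);W=cloud(d)
    m=(W[...,0]>.38)&(W[...,0]<.64)&(W[...,1]>.34)&(W[...,1]<.47)
    t=pts(W,m,.013,.023);print(c,rect(t),len(t))
    for r in nets.silhouettes(c,'tile_1')[:4]:
        t=pts(W,r['mask'],.02,.2);print(r['p'],r['bbox'],np.median(t,0),t.min(0),t.max(0))
    if c=='side':
        cv2.imwrite('pics/s5.png',cv2.resize(d['image'][210:390,130:300,::-1],None,fx=3.3,fy=3.3,interpolation=cv2.INTER_CUBIC))
E
```

```text
0.93 head [545.4, 405.0, 45.2, 11.6, 84.3] ztop 0.13 foot [545.3, 405.2, 48.0, 39.8, 83.9]
0.66 head [590.4, 397.1, 59.8, 43.5, 88.5] ztop 0.0214 foot 0
t 19.02 pos [0.5492 0.406  0.1009] yaw -5.55 z [ 0.004  0.003 -1.   ] open 0.0447 grip 64.0 q6 2.2 F [ 0.5  0.2 -0.9]
side [509.5, 405.9, 211.3, 69.2, -5.4] 1017
0.9 [319.3, 143.0, 339.8, 178.6] [ 0.61112639 -0.13303812  0.13343089] [ 0.59232548 -0.16438649  0.09754481] [ 0.63578727 -0.11521695  0.19108817]
0.84 [297.4, 153.1, 321.9, 191.8] [ 0.61799036 -0.04930782  0.13334339] [ 0.59806665 -0.16254017  0.04540975] [ 0.72325484 -0.02950696  0.19081851]
0.75 [163.6, 270.0, 195.4, 320.2] [0.54193648 0.4098858  0.07568818] [0.52358331 0.33574538 0.02175535] [0.66778481 0.4336856  0.13209075]
0.46 [222.0, 132.5, 362.2, 239.4] [0.65925781 0.01204338 0.17580314] [ 0.52433866 -0.47698113  0.02050354] [0.86023821 0.26890396 0.19775496]
top [513.1, 405.9, 206.6, 68.4, -5.4] 406
0.61 [188.6, 196.5, 212.0, 264.2] [0.58313476 0.38638349 0.02220846] [0.41068587 0.3401662  0.02003835] [0.61356132 0.43002972 0.1996306 ]
0.59 [363.1, 180.7, 384.9, 198.6] [ 0.61328414 -0.13701435  0.12562652] [ 0.59535473 -0.16563616  0.10484907] [ 0.63771302 -0.11723649  0.19763795]
0.54 [332.9, 178.9, 352.2, 197.0] [ 0.61949721 -0.05368059  0.12574195] [ 0.60261781 -0.08871567  0.02027381] [ 0.64687277 -0.03158489  0.19543176]
0.51 [237.1, 279.9, 261.5, 299.4] [0.3297481  0.23469666 0.08355525] [0.29970945 0.21004112 0.02105429] [0.35833964 0.26473114 0.0918448 ]
```

View pics/s5.png

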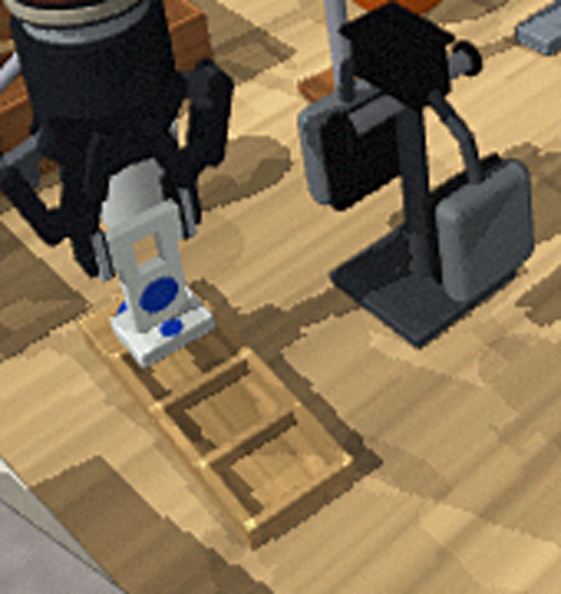

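```bash
cat > near.py <<'E'
from m import *
d=look('wrist');W=cloud(d)
P=W[~np.isnan(W[...,0])];P=P[(P[:,2]>.0125)&(P[:,2]<.0235)&(P[:,0]>.38)&(P[:,0]<.66)&(P[:,1]>.33)&(P[:,1]<.48)]
a=np.radians(-5.5);R=np.array([[np.cos(a),-np.sin(a)],[np.sin(a),np.cos(a)]])
l=P[:,:2]*1000@R
lo,hi=np.percentile(l,.3,axis=0),np.percentile(l,99.7,axis=0)
s=l[l[:,0]>hi[0]-35];y=np.percentile(s[:,1],[.5,99.5])
print(len(P),'x range',lo[0],hi[0],'y edges on block',y,y[1]-y[0])
o=np.array([hi[0]-124,y.mean()])
for k in(-54,0,54):print('nest',(R@(o+[k,0])).round(1))
E
python3 near.py;python3 tz.py;python3 plan.py
```

```text
9343 x range 365.1622919148459 570.8537578257556 y edges on block [418.24752573 485.15231687] 66.90479114021076
nest [434.3 412. ]
nest [488.1 406.8]
nest [541.8 401.6]
0.56 head [544.4, 405.7, 45.1, 10.9, 83.9] ztop 0.1296 foot [535.9, 407.6, 57.4, 50.1, -6.2]
t 19.38 pos [0.5474 0.4056 0.0981] yaw -5.5 z [ 0.001  0.    -1.   ] open 0.0446 grip 64.0 q6 2.2 F [ 0.3  0.5 -1.5]
```

>>> jog_arm --commands '[-0.036, 0.062, 0, 0, 0, 0, 36, 0, 0, 0, 0, 0, 0, 36, 0, 0, 0.13, 0, 0, 0, 36, 0, 0, 0.13, 0, 0, 0, 36, 0, 0, 0.13, 0, 0, 0, 36, 0, 0, 0.07, 0, 0, 0, 36, 0, 0, 0, 0, 0, 0, 36, 0, 0, 0, 0, 0, 0, 36]'

```text
t: 20.38
tool_pos: [0.5449, 0.402, 0.0702]
tool_rot: [-3.138, 0.151, -0.001]
contact_force: [0.0, 0.2, -1.4]
opening: 0.045
grip_force: 64.0
```

```bash
python3 tz.py;python3 near.py; python3 plan.py
```

```text
0.71 head [541.6, 402.0, 45.2, 10.9, 84.8] ztop 0.101 foot [541.6, 402.0, 48.2, 40.0, 84.9]
14976 x range 395.42506855416775 570.9252407651862 y edges on block [418.20196151 485.08224322] 66.88028171035313
nest [434.4 411.9]
nest [488.2 406.7]
nest [541.9 401.6]
t 20.52 pos [0.545  0.402  0.0704] yaw -5.51 z [ 0.001  0.    -1.   ] open 0.0449 grip 64.0 q6 2.19 F [ 0.4  0.2 -1.5]
```

>>> jog_arm --commands '[0, 0, 0.04, 0, 0, 0, 36, 0, 0, 0.035, 0, 0, 0, 36, 0, 0, 0, 0, 0, 0, 36, 0, 0, 0, 0, 0, 0, 52, 0, 0, 0, 0, 0, 0, 66, 0, 0, 0, 0, 0, 0, 66, 0, 0, -0.2, 0, 0, 0, 66, 0, 0, -0.8, 0, 0, 0, 66, 0, 0, -1, 0, 0, 0, 66, 0, 0, -1, 0, 0, 0, 66, 0, 0, -0.9, 0, 0, 0, 66, 0, 0, 0, 0, 0, 0, 66]'

```text
t: 22.02
tool_pos: [0.547, 0.4032, 0.3087]
tool_rot: [-3.13, 0.151, -0.018]
contact_force: [-0.1, -0.9, -0.3]
opening: 0.0662
grip_force: 0.0
```

```bash
python3 tz.py;python3 plan.py .55,-.055,.31,-5 .6235,-.0575,.26,-4.95 .6235,-.0575,.158,-4.95,3
```

```text
0.97 head [541.5, 402.2, 45.5, 8.7, 84.2] ztop 0.0978 foot [548.3, 403.7, 43.3, 23.3, 88.1]
0.67 head [672.1, 164.5, 10.8, 2.7, 57.6] ztop 0.153 foot [677.1, 165.6, 15.8, 7.9, 12.1]
t 22.12 pos [0.545  0.4021 0.3011] yaw -5.51 z [ 0.002  0.001 -1.   ] open 0.0662 grip 0.0 q6 2.19 F [-0.3  0.5 -0.9]
.55,-.055,.31,-5 n 8
   [0.1, 0.95, -0.02] [-0.0, -0.0, -0.01]
   [0.1, 0.95, -0.02] [-0.0, -0.0, -0.01]
   [0.1, 0.95, -0.02] [-0.0, -0.0, -0.01]
   [0.1, 0.95, -0.02] [-0.0, -0.0, -0.01]
   [0.1, 0.95, -0.02] [-0.0, -0.0, -0.01]
   [0.1, 0.95, -0.02] [-0.0, -0.0, -0.01]
   [0.1, 0.95, -0.02] [-0.0, -0.0, -0.01]
   [0.09, 0.95, -0.02] [-0.0, -0.0, -0.01]
.6235,-.0575,.26,-4.95 n 2
   [0.61, -0.03, 0.42] [-0.0, 0.0, -0.0]
   [0.61, -0.03, 0.42] [-0.0, 0.0, -0.0]
.6235,-.0575,.158,-4.95,3 n 3
   [-0.0, -0.0, 0.57] [0.0, 0.0, 0.0]
   [-0.0, -0.0, 0.57] [0.0, 0.0, 0.0]
   [-0.0, -0.0, 0.57] [0.0, 0.0, 0.0]
```

>>> jog_arm --commands '[0.1, 0.95, -0.02, 0, 0, -0.01, 66, 0.1, 0.95, -0.02, 0, 0, -0.01, 66, 0.1, 0.95, -0.02, 0, 0, -0.01, 66, 0.1, 0.95, -0.02, 0, 0, -0.01, 66, 0.1, 0.95, -0.02, 0, 0, -0.01, 66, 0.1, 0.95, -0.02, 0, 0, -0.01, 66, 0.1, 0.95, -0.02, 0, 0, -0.01, 66, 0.09, 0.95, -0.02, 0, 0, -0.01, 66, 0.61, -0.03, 0.42, 0, 0, 0, 66, 0.61, -0.03, 0.42, 0, 0, 0, 66, 0, 0, 0, 0, 0, 0, 66, 0, 0, 0, 0, 0, 0, 66]'

```text
t: 23.62
tool_pos: [0.6221, -0.0591, 0.2575]
tool_rot: [-3.138, 0.138, 0.004]
contact_force: [0.8, -0.8, 1.4]
opening: 0.0661
grip_force: 0.0
```

```bash
python3 tz.py; python3 plan.py .6235,-.0575,.158,-4.95,3
```

```text
0.87 head [613.7, -143.5, 46.9, 9.5, 85.0] ztop 0.1911 foot [613.1, -141.0, 44.2, 38.8, 85.5]
0.79 head [620.8, -57.7, 45.7, 9.8, 85.1] ztop 0.1913 foot [623.4, -57.6, 47.6, 31.0, 85.2]
t 23.73 pos [ 0.6226 -0.0592  0.2596] yaw -5.04 z [ 0.001 -0.    -1.   ] open 0.066 grip 0.0 q6 1.44 F [-0.1  0.3 -0.1]
.6235,-.0575,.158,-4.95,3 n 3
   [0.0, -0.01, 0.56] [0.0, -0.0, -0.01]
   [0.0, -0.01, 0.56] [0.0, -0.0, -0.01]
   [0.0, -0.01, 0.56] [0.0, -0.0, -0.01]
```

>>> jog_arm --commands '[0, -0.01, 0.56, 0, 0, 0, 66, 0, -0.01, 0.56, 0, 0, -0.01, 66, 0.01, 0, 0.56, 0, 0, 0, 66, 0, 0, 0, 0, 0, 0, 66, 0, 0, 0, 0, 0, 0, 36, 0, 0, 0, 0, 0, 0, 36, 0, 0, 0, 0, 0, 0, 36, 0, 0, 0, 0, 0, 0, 36, 0, 0, -0.12, 0, 0, 0, 36, 0, 0, -0.14, 0, 0, 0, 36, 0, 0, 0, 0, 0, 0, 36]'

```text
t: 25.1
tool_pos: [0.6241, -0.0583, 0.1744]
tool_rot: [3.138, -0.137, 0.002]
contact_force: [0.4, -0.4, -1.0]
opening: 0.0446
grip_force: 61.3
```

```bash
python3 tz.py; python3 plan.py
```

```text
0.77 head [619.6, -58.3, 45.1, 12.7, 84.3] ztop 0.2044 foot [617.5, -58.0, 47.9, 34.7, 85.1]
0.62 head [618.2, -144.0, 47.5, 19.4, 85.1] ztop 0.191 foot [608.7, -142.7, 48.4, 29.4, 86.2]
t 25.2 pos [ 0.6235 -0.0582  0.1732] yaw -5.0 z [-0.  0. -1.] open 0.0448 grip 61.3 q6 1.45 F [-0.9 -0.6 -2.1]
```

>>> jog_arm --commands '[0, 0, -0.02, 0, 0, 0, 36, -0.2, 0, 0, 0, 0, 0, 36, -0.3, 0, 0, 0, 0, 0, 36, -0.3, 0, 0, 0, 0, 0, 36, -0.25, 0, 0, 0, 0, 0, 36, 0, 0, 0, 0, 0, 0, 36, 0, 0, -0.5, 0, 0, 0, 36, 0, 0, -0.6, 0, 0, 0, 36, 0, 0, -0.6, 0, 0, 0, 36, 0, 0, -0.6, 0, 0, 0, 36, 0, 0, -0.2, 0, 0, 0, 36, 0, 0, 0, 0, 0, 0, 36]'

```text
t: 26.7
tool_pos: [0.5613, -0.0529, 0.3249]
tool_rot: [3.138, -0.137, 0.002]
contact_force: [-0.3, 0.1, -0.8]
opening: 0.0447
grip_force: 61.5
```

```bash
python3 plan.py .4915,.407,.33,-5.5,9 .4915,.407,.095,-5.5,5
```

```text
t 26.7 pos [ 0.5613 -0.0529  0.3249] yaw -4.99 z [ 0.001 -0.    -1.   ] open 0.0447 grip 61.5 q6 1.43 F [-0.3  0.1 -0.8]
.4915,.407,.33,-5.5,9 n 9
   [-0.2, -0.84, -0.01] [0.0, -0.0, 0.01]
   [-0.2, -0.84, -0.01] [0.0, -0.0, 0.01]
   [-0.2, -0.84, -0.01] [0.0, -0.0, 0.01]
   [-0.21, -0.84, -0.01] [0.0, -0.0, 0.01]
   [-0.21, -0.84, -0.01] [0.0, -0.0, 0.01]
   [-0.21, -0.84, -0.01] [0.0, -0.0, 0.01]
   [-0.21, -0.84, -0.01] [0.0, -0.0, 0.01]
   [-0.21, -0.84, -0.01] [0.0, -0.0, 0.01]
   [-0.21, -0.84, -0.01] [0.0, -0.0, 0.01]
.4915,.407,.095,-5.5,5 n 5
   [0.0, -0.0, 0.78] [0.0, 0.0, 0.0]
   [0.0, -0.0, 0.78] [0.0, 0.0, 0.0]
   [0.0, -0.0, 0.78] [0.0, 0.0, 0.0]
   [0.0, -0.0, 0.78] [0.0, 0.0, 0.0]
   [0.0, -0.0, 0.78] [0.0, 0.0, 0.0]
```

>>> jog_arm --commands '[-0.2, -0.84, -0.01, 0, 0, 0.01, 36, -0.2, -0.84, -0.01, 0, 0, 0.01, 36, -0.2, -0.84, -0.01, 0, 0, 0.01, 36, -0.21, -0.84, -0.01, 0, 0, 0.01, 36, -0.21, -0.84, -0.01, 0, 0, 0.01, 36, -0.21, -0.84, -0.01, 0, 0, 0.01, 36, -0.21, -0.84, -0.01, 0, 0, 0.01, 36, -0.21, -0.84, -0.01, 0, 0, 0.01, 36, -0.21, -0.84, 0, 0, 0, 0.01, 36, 0, 0, 0, 0, 0, 0, 36, 0, 0, 0.78, 0, 0, 0, 36, 0, 0, 0.78, 0, 0, 0, 36, 0, 0, 0.78, 0, 0, 0, 36, 0, 0, 0.7, 0, 0, 0, 36, 0, 0, 0.5, 0, 0, 0, 36, 0, 0, 0, 0, 0, 0, 36, 0, 0, 0, 0, 0, 0, 36]'

```text
t: 28.82
tool_pos: [0.4915, 0.4088, 0.1177]
tool_rot: [-3.138, 0.152, -0.001]
contact_force: [0.0, -0.4, -1.0]
opening: 0.0448
grip_force: 62.0
```

```bash
python3 tz.py;python3 near.py; python3 plan.py
```

```text
0.84 head [487.7, 408.8, 44.9, 10.7, 84.4] ztop 0.1477 foot [487.6, 409.0, 48.1, 40.0, 84.6]
0.62 head [541.5, 401.7, 45.9, 9.1, 84.3] ztop 0.0976 foot [552.6, 404.0, 41.0, 14.4, 85.9]
11734 x range 395.30419431257786 570.9402803626442 y edges on block [418.17449199 485.18774334] 67.01325135306394
nest [434.4 411.9]
nest [488.2 406.8]
nest [541.9 401.6]
t 28.98 pos [0.4922 0.4097 0.1193] yaw -5.52 z [ 0.003  0.002 -1.   ] open 0.0445 grip 62.0 q6 2.25 F [-0.4  0.3 -1.7]
```

>>> jog_arm --commands '[0.012, 0.033, 0, 0, 0, 0, 36, 0, 0, 0, 0, 0, 0, 36, 0, 0, 0.25, 0, 0, 0, 36, 0, 0, 0.25, 0, 0, 0, 36, 0, 0, 0.2, 0, 0, 0, 36, 0, 0, 0.08, 0, 0, 0, 36, 0, 0, 0.02, 0, 0, 0, 36, 0, 0, 0, 0, 0, 0, 36]'

```text
t: 29.98
tool_pos: [0.4919, 0.4073, 0.0695]
tool_rot: [-3.137, 0.151, -0.001]
contact_force: [0.5, 0.2, -1.4]
opening: 0.0447
grip_force: 62.0
```

```bash
python3 tz.py
```

```text
0.95 head [488.0, 407.1, 44.8, 10.9, 84.3] ztop 0.0995 foot [488.0, 407.4, 47.7, 39.8, 84.6]
0.64 head [541.3, 401.9, 46.2, 9.7, 84.3] ztop 0.0975 foot [553.3, 402.8, 38.7, 15.8, 85.6]
```

>>> jog_arm --commands '[0, 0, 0.03, 0, 0, 0, 36, 0, 0, 0, 0, 0, 0, 36, 0, 0, 0, 0, 0, 0, 52, 0, 0, 0, 0, 0, 0, 66, 0, 0, 0, 0, 0, 0, 66, 0, 0, -0.2, 0, 0, 0, 66, 0, 0, -0.8, 0, 0, 0, 66, 0, 0, -1, 0, 0, 0, 66, 0, 0, -1, 0, 0, 0, 66, 0, 0, -0.9, 0, 0, 0, 66, 0, 0, 0, 0, 0, 0, 66, 0, 0, 0, 0, 0, 0, 66]'

```text
t: 31.58
tool_pos: [0.4915, 0.407, 0.3017]
tool_rot: [-3.138, 0.151, -0.001]
contact_force: [0.1, -0.0, -0.3]
opening: 0.0658
grip_force: 0.0
```

```bash
python3 tz.py;python3 plan.py .55,-.14,.31,-5,10 .6165,-.143,.26,-4.95
```

```text
0.96 head [487.0, 407.5, 46.0, 9.5, 84.2] ztop 0.0979 foot [496.3, 407.3, 40.7, 20.5, 84.6]
0.92 head [541.2, 402.3, 46.0, 8.8, 84.5] ztop 0.0979 foot [541.0, 403.3, 57.7, 37.3, -87.7]
t 31.68 pos [0.4909 0.4066 0.2992] yaw -5.51 z [-0.003 -0.002 -1.   ] open 0.066 grip 0.0 q6 2.24 F [-0.5 -0.1 -0.6]
.55,-.14,.31,-5,10 n 10
   [0.19, 0.9, -0.02] [0.0, 0.0, -0.01]
   [0.18, 0.9, -0.02] [0.0, 0.0, -0.01]
   [0.18, 0.9, -0.02] [0.0, 0.0, -0.01]
   [0.18, 0.9, -0.02] [0.0, 0.0, -0.01]
   [0.18, 0.9, -0.02] [0.0, 0.0, -0.01]
   [0.18, 0.9, -0.02] [0.0, 0.0, -0.01]
   [0.18, 0.9, -0.02] [0.0, 0.0, -0.01]
   [0.18, 0.9, -0.02] [0.0, 0.0, -0.01]
   [0.18, 0.9, -0.02] [0.0, 0.0, -0.01]
   [0.18, 0.9, -0.02] [0.0, 0.0, -0.01]
.6165,-.143,.26,-4.95 n 2
   [0.55, -0.02, 0.42] [-0.0, 0.0, -0.0]
   [0.55, -0.02, 0.42] [-0.0, 0.0, -0.0]
```

>>> jog_arm --commands '[0.19, 0.9, -0.03, 0, 0, -0.01, 66, 0.18, 0.9, -0.03, 0, 0, -0.01, 66, 0.18, 0.9, -0.02, 0, 0, -0.01, 66, 0.18, 0.9, -0.02, 0, 0, -0.01, 66, 0.18, 0.9, -0.02, 0, 0, -0.01, 66, 0.18, 0.9, -0.02, 0, 0, -0.01, 66, 0.18, 0.9, -0.02, 0, 0, -0.01, 66, 0.18, 0.9, -0.02, 0, 0, -0.01, 66, 0.18, 0.9, -0.02, 0, 0, -0.01, 66, 0.18, 0.9, -0.02, 0, 0, -0.01, 66, 0.55, -0.02, 0.42, 0, 0, 0, 66, 0.55, -0.02, 0.42, 0, 0, 0, 66, 0, 0, 0, 0, 0, 0, 66, 0, 0, 0, 0, 0, 0, 66]'

```text
t: 33.42
tool_pos: [0.6156, -0.1437, 0.263]
tool_rot: [-3.138, 0.135, 0.004]
contact_force: [-0.1, -0.6, 0.1]
opening: 0.0659
grip_force: 0.0
```

```bash
python3 tz.py;python3 plan.py .6168,-.143,.158,-4.95,3
```

```text
0.74 head [613.5, -143.5, 45.9, 10.0, 85.5] ztop 0.1914 foot [616.3, -143.5, 47.7, 31.3, 84.8]
t 33.52 pos [ 0.616  -0.1438  0.2651] yaw -4.93 z [ 0.001 -0.    -1.   ] open 0.066 grip 0.0 q6 1.31 F [ 0.  -0.7  0.4]
.6168,-.143,.158,-4.95,3 n 3
   [0.0, -0.01, 0.59] [0.0, -0.0, 0.0]
   [0.0, -0.0, 0.59] [0.0, -0.0, 0.0]
   [0.0, -0.0, 0.59] [0.0, -0.0, 0.0]
```

>>> jog_arm --commands '[0.01, 0, 0.59, 0, 0, 0, 66, 0, 0, 0.59, 0, 0, 0, 66, 0, 0, 0.59, 0, 0, 0, 66, 0, 0, 0, 0, 0, 0, 66, 0, 0, 0, 0, 0, 0, 36, 0, 0, 0, 0, 0, 0, 36, 0, 0, 0, 0, 0, 0, 36, 0, 0, 0, 0, 0, 0, 36, 0, 0, -0.12, 0, 0, 0, 36, 0, 0, -0.14, 0, 0, 0, 36, 0, 0, 0, 0, 0, 0, 36]'

```text
t: 34.9
tool_pos: [0.6173, -0.1441, 0.1744]
tool_rot: [3.138, -0.135, 0.002]
contact_force: [0.2, -0.1, -1.4]
opening: 0.0446
grip_force: 61.2
```

```bash
python3 tz.py; python3 plan.py
```

```text
0.65 head [613.0, -144.1, 45.0, 10.9, 84.6] ztop 0.2044 foot [610.7, -143.8, 48.1, 34.4, 84.8]
t 35.0 pos [ 0.6167 -0.1439  0.1732] yaw -4.94 z [-0.  0. -1.] open 0.0446 grip 61.2 q6 1.31 F [ 0.3  0.2 -0.7]
```

>>> jog_arm --commands '[0, 0, -0.02, 0, 0, 0, 36, -0.2, 0, 0, 0, 0, 0, 36, -0.3, 0, 0, 0, 0, 0, 36, -0.3, 0, 0, 0, 0, 0, 36, -0.25, 0, 0, 0, 0, 0, 36, 0, 0, 0, 0, 0, 0, 36, 0, 0, -0.5, 0, 0, 0, 36, 0, 0, -0.6, 0, 0, 0, 36, 0, 0, -0.6, 0, 0, 0, 36, 0, 0, -0.6, 0, 0, 0, 36, 0, 0, -0.2, 0, 0, 0, 36, 0, 0, 0, 0, 0, 0, 36]'

```text
t: 36.5
tool_pos: [0.5545, -0.1386, 0.3249]
tool_rot: [3.138, -0.135, 0.002]
contact_force: [0.3, -0.2, -1.6]
opening: 0.0447
grip_force: 61.4
```

```bash
python3 plan.py .438,.411,.33,-5.5,11 .438,.411,.12,-5.5,5
```

```text
t 36.5 pos [ 0.5545 -0.1386  0.3249] yaw -4.94 z [ 0.001 -0.    -1.   ] open 0.0447 grip 61.4 q6 1.28 F [ 0.3 -0.2 -1.6]
.438,.411,.33,-5.5,11 n 11
   [-0.25, -0.81, -0.01] [0.0, -0.0, 0.01]
   [-0.25, -0.81, -0.01] [0.0, -0.0, 0.01]
   [-0.25, -0.81, -0.01] [0.0, -0.0, 0.01]
   [-0.25, -0.81, -0.01] [0.0, -0.0, 0.01]
   [-0.25, -0.81, -0.01] [0.0, -0.0, 0.01]
   [-0.25, -0.81, -0.01] [0.0, -0.0, 0.01]
   [-0.25, -0.81, -0.01] [0.0, -0.0, 0.01]
   [-0.25, -0.81, -0.01] [0.0, -0.0, 0.01]
   [-0.25, -0.81, -0.01] [0.0, -0.0, 0.01]
   [-0.25, -0.81, -0.01] [0.0, -0.0, 0.01]
   [-0.25, -0.81, -0.01] [0.0, -0.0, 0.01]
.438,.411,.12,-5.5,5 n 5
   [0.0, -0.0, 0.7] [0.0, 0.0, 0.0]
   [0.0, -0.0, 0.7] [0.0, 0.0, 0.0]
   [0.0, -0.0, 0.7] [0.0, 0.0, 0.0]
   [0.0, -0.0, 0.7] [0.0, 0.0, 0.0]
   [0.0, -0.0, 0.7] [0.0, 0.0, 0.0]
```

>>> jog_arm --commands '[-0.25, -0.81, -0.01, 0, 0, 0.01, 36, -0.25, -0.81, -0.01, 0, 0, 0.01, 36, -0.25, -0.81, -0.01, 0, 0, 0.01, 36, -0.25, -0.81, -0.01, 0, 0, 0.01, 36, -0.25, -0.81, -0.01, 0, 0, 0.01, 36, -0.25, -0.81, -0.01, 0, 0, 0.01, 36, -0.25, -0.81, -0.01, 0, 0, 0.01, 36, -0.25, -0.81, -0.01, 0, 0, 0.01, 36, -0.25, -0.81, -0.01, 0, 0, 0.01, 36, -0.25, -0.81, -0.01, 0, 0, 0.01, 36, -0.25, -0.81, 0, 0, 0, 0.01, 36, 0, 0, 0, 0, 0, 0, 36, 0, 0, 0.7, 0, 0, 0, 36, 0, 0, 0.7, 0, 0, 0, 36, 0, 0, 0.7, 0, 0, 0, 36, 0, 0, 0.7, 0, 0, 0, 36, 0, 0, 0.6, 0, 0, 0, 36, 0, 0, 0, 0, 0, 0, 36, 0, 0, 0, 0, 0, 0, 36]'

```text
t: 38.88
tool_pos: [0.4389, 0.4087, 0.1273]
tool_rot: [-3.137, 0.153, -0.001]
contact_force: [-0.3, -0.7, -0.1]
opening: 0.0449
grip_force: 61.9
```

```bash
python3 tz.py;python3 near.py; python3 plan.py
```

```text
0.95 head [434.6, 408.6, 44.9, 11.2, 84.7] ztop 0.1573 foot [435.0, 408.8, 47.9, 39.8, 84.3]
0.92 head [541.2, 402.0, 46.0, 9.3, 84.3] ztop 0.0977 foot [541.0, 402.2, 45.9, 37.9, 82.0]
0.75 head [487.1, 407.2, 46.1, 9.5, 84.1] ztop 0.0976 foot [498.4, 406.5, 44.7, 14.8, 86.0]
9456 x range 366.8330635900957 535.2925020372905 y edges on block [417.91567145 485.48208404] 67.56641259238023
nest [398.9 415.4]
nest [452.7 410.2]
nest [506.4 405. ]
t 39.02 pos [0.4397 0.4096 0.129 ] yaw -5.58 z [ 0.003  0.002 -1.   ] open 0.0447 grip 61.9 q6 2.29 F [ 0.4  0.9 -0.9]
```

>>> jog_arm --commands '[-0.012, -0.052, 0, 0, 0, 0, 36, 0, 0, 0, 0, 0, 0, 36, 0, 0, 0.3, 0, 0, 0, 36, 0, 0, 0.3, 0, 0, 0, 36, 0, 0, 0.25, 0, 0, 0, 36, 0, 0, 0.1, 0, 0, 0, 36, 0, 0, 0.02, 0, 0, 0, 36, 0, 0, 0, 0, 0, 0, 36, 0, 0, 0, 0, 0, 0, 36]'

```text
t: 40.15
tool_pos: [0.4383, 0.4123, 0.0689]
tool_rot: [-3.137, 0.153, -0.001]
contact_force: [1.1, -0.0, -2.0]
opening: 0.045
grip_force: 61.9
```

```bash
python3 tz.py
```

```text
0.91 head [434.2, 412.3, 45.2, 11.4, 83.7] ztop 0.0989 foot [434.3, 412.4, 47.4, 39.6, 84.7]
0.87 head [487.2, 407.1, 46.2, 9.7, 84.3] ztop 0.0976 foot [498.8, 406.5, 44.5, 18.2, 88.7]
0.81 head [539.6, 402.0, 46.2, 6.3, 84.5] ztop 0.0976 foot [531.9, 402.4, 45.0, 19.5, 82.3]
0.53 head [492.6, 253.1, 17.8, 9.9, -6.5] ztop 0.0528 foot 0
```

>>> jog_arm --commands '[0, 0, 0.02, 0, 0, 0, 36, 0, 0, 0, 0, 0, 0, 36, 0, 0, 0, 0, 0, 0, 52, 0, 0, 0, 0, 0, 0, 66, 0, 0, 0, 0, 0, 0, 66, 0, 0, -0.2, 0, 0, 0, 66, 0, 0, -0.8, 0, 0, 0, 66, 0, 0, -1, 0, 0, 0, 66, 0, 0, -1, 0, 0, 0, 66, 0, 0, -0.9, 0, 0, 0, 66, -0.8, 0.4, -0.5, 0, 0, 0, 66, 0, 0, 0, 0, 0, 0, 66, 0, 0, 0, 0, 0, 0, 66]'

```text
t: 41.88
tool_pos: [0.3879, 0.3927, 0.3315]
tool_rot: [-3.137, 0.152, -0.001]
contact_force: [0.1, -0.1, -1.1]
opening: 0.0663
grip_force: 0.0
```

```bash
python3 tz.py; python3 - <<'E'
from m import *
d=look('side');W=cloud(d)
r=nets.silhouettes('side','defenders')[0];p=pts(W,r['mask'],.02,.4);print(np.median(p,0),p[:,2].max())
cv2.imwrite('pics/e.png',cv2.resize(d['image'][110:390,130:450,::-1],None,fx=1.9,fy=1.9,interpolation=cv2.INTER_CUBIC))
d=look('top');W=cloud(d)
r=nets.silhouettes('top','defenders')[0];p=pts(W,r['mask'],.02,.4);print(rect(p))
for n in ['bowl_a','cup_a','sprayer','jar_a']: print(n,[np.nanmedian(W[r['mask']],0).round(3) for r in nets.silhouettes('top',n)[:2]])
E
```

```text
0.9 head [540.8, 402.6, 46.0, 9.2, 84.3] ztop 0.0979 foot [532.6, 403.2, 44.7, 21.4, 84.4]
0.86 head [486.8, 407.7, 45.6, 8.1, 84.3] ztop 0.098 foot [486.8, 407.2, 46.1, 36.0, 84.4]
0.71 head [433.0, 412.5, 44.5, 9.3, 84.4] ztop 0.0978 foot [433.1, 414.9, 50.8, 37.5, 84.4]
[0.48328407 0.25235439 0.12077443] 0.20731462274844575
[495.9, 246.6, 159.7, 64.4, 21.6]
bowl_a [array([ 0.299, -0.302,  0.021]), array([0.767, 0.038, 0.022])]
cup_a [array([0.707, 0.343, 0.034])]
sprayer [array([ 0.741, -0.143,  0.117])]
jar_a [array([0.331, 0.234, 0.084])]
```

View pics/e.png

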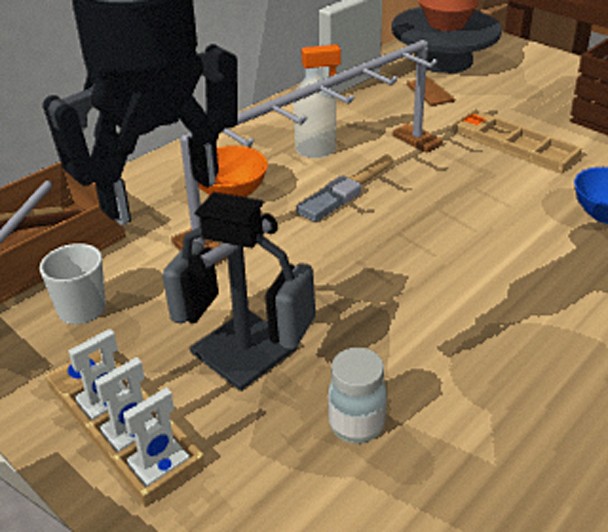

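>>> jog_arm --commands '[0, 0, 0, 0, 0, 0, 66, 0, 0, 0, 0, 0, 0, 66, 0, 0, 0, 0, 0, 0, 66, 0, 0, 0, 0, 0, 0, 66, 0, 0, 0, 0, 0, 0, 66, 0, 0, 0, 0, 0, 0, 66, 0, 0, 0, 0, 0, 0, 66, 0, 0, 0, 0, 0, 0, 66, 0, 0, 0, 0, 0, 0, 66, 0, 0, 0, 0, 0, 0, 66]'

```text
t: 43.62
tool_pos: [0.3879, 0.3928, 0.3312]
tool_rot: [-3.138, 0.153, -0.0]
contact_force: [1.1, -0.8, 0.2]
opening: 0.066
grip_force: 0.0
```

```bash
python3 - <<'E'
from m import *
for i in range(3):
    d=look('top');W=cloud(d)
    r=nets.silhouettes('top','defenders')[0];p=pts(W,r['mask'],.02,.4);c=p[p[:,2]>.18]
    A=np.c_[c[:,:2],np.ones(len(c))];f=np.linalg.lstsq(A,c[:,2],rcond=None)[0]
    print(rect(p),'cap',rect(c),'slope',f[:2].round(3),c[:,2].max())
E
```

```text
[495.5, 247.3, 159.7, 66.8, 21.3] cap [499.9, 247.3, 61.3, 43.6, 21.3] slope [-0.009  0.015] 0.2123899594940839
[495.6, 246.6, 159.3, 64.7, 21.9] cap [500.2, 246.7, 61.3, 42.2, 23.3] slope [-0.01   0.018] 0.21230017421293845
[496.1, 246.5, 160.1, 64.7, 21.8] cap [500.3, 247.1, 61.4, 42.1, 22.5] slope [0.009 0.009] 0.21322020394032837
```

```bash
python3 -c "
from station import job
print(job.finish_job())"
```

```text
the job is handed in; nothing more can be done
None
```

The job is handed in: the ear defenders hang level on the rail with a cup on either side (turned about 22° on the bar after placing, still centred and at rest), and all three hanging tiles, all round-blue-tagged, stand upright in the three pass-tray nests, within about 2 mm of centre on the wrist camera; no verdict was returned.

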